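# Complete a chair's hardware kit from the clamping jig

### The job

Complete the hardware kit in the grey tray: lift the jig's spring-loaded hold-down finger right up until it stays open, only then take the steel bracket up out of its nest, lay the bracket flat in the tray's long bay along the bay with its rib up, and swing the finger back down on the empty nest. At any time, stand one spare foot upright in every tray cell that is empty, leaving the feet already in the tray, the glue bottle and the screw jar alone; stack no leftover spare on another foot.

Things in the scene. Friction and masses are not known exactly. Their poses are not given: they have to be found in the camera images.
- nest (a point): middle of the bracket's seat on the plywood-based jig (fixed, 215 x 74 mm; seat 20 mm above the bench). Axes are the jig's: x along the bracket's length, the finger's hinge at the -x end, z up. Stops 6 mm high stand round the bracket with 1.5 to 2.5 mm play, so it comes out straight up
- finger (a joint): hold-down finger, steel bar 12 mm wide; hinge axis along jig y, 115 mm from the nest centre towards jig -x, 37 mm above the bench. rad: 0 with its tip on the bracket (about -0.07 shut on the empty nest), grows as it lifts, stop at 1.7 (leaning back). An over-centre spring pulls it shut below 0.85 and open above, and keeps it at either end; about 6 N at the grip moves it
- finger_grip (a point): centre of the black cross grip on the finger: a bar 14 mm in diameter, 26 mm long, along the hinge axis. Shut, it is 58 mm from the hinge towards jig +x and 36 mm above it; it travels on a circle of 68 mm radius about the hinge. Pinched by its two ends (26 mm apart) it can turn in the grip. The finger's bar lies 31 mm below it
- bracket_rib (a point): the steel bracket: flat plate 120 mm (x) by 50 mm (y) by 5 mm, about 0.3 kg, with an upright rib in its middle. The point is the centre of the rib, which runs 50 mm along the bracket's x, 10 mm thick in its y, from 5 to 41 mm above the plate's underside; this point is 23 mm above the underside; z axis up out of the rib
- bay (a point): floor centre of the long bay of the grey plastic kit tray (fixed; outer 186 x 206 mm, walls 12 mm high and 3 mm thick, floor 4 mm above the bench). The bay is 180 mm along its x and 78 mm along its y
- cell0 (a point): floor centre of kit-tray cell 0 of six (2 by 3, each 58 mm square inside, 61 mm apart, floor 4 mm above the bench, walls 12 mm high); axes as the tray's; the bay is on the +y side
- cell1 (a point): floor centre of kit-tray cell 1 of six (2 by 3, each 58 mm square inside, 61 mm apart, floor 4 mm above the bench, walls 12 mm high); axes as the tray's; the bay is on the +y side
- cell2 (a point): floor centre of kit-tray cell 2 of six (2 by 3, each 58 mm square inside, 61 mm apart, floor 4 mm above the bench, walls 12 mm high); axes as the tray's; the bay is on the +y side
- cell3 (a point): floor centre of kit-tray cell 3 of six (2 by 3, each 58 mm square inside, 61 mm apart, floor 4 mm above the bench, walls 12 mm high); axes as the tray's; the bay is on the +y side
- cell4 (a point): floor centre of kit-tray cell 4 of six (2 by 3, each 58 mm square inside, 61 mm apart, floor 4 mm above the bench, walls 12 mm high); axes as the tray's; the bay is on the +y side
- cell5 (a point): floor centre of kit-tray cell 5 of six (2 by 3, each 58 mm square inside, 61 mm apart, floor 4 mm above the bench, walls 12 mm high); axes as the tray's; the bay is on the +y side
- fitted0_mid (a point): foot already standing in cell 0 at the start, or absent if that cell is empty: a low round turned dark-wood furniture foot, 34 mm diameter, 26 mm tall, 30 g, with a small steel insert in its top; point at its centre, half-way up (z axis up when it stands right)
- fitted1_mid (a point): foot already standing in cell 1 at the start, or absent if that cell is empty: a low round turned dark-wood furniture foot, 34 mm diameter, 26 mm tall, 30 g, with a small steel insert in its top; point at its centre, half-way up (z axis up when it stands right)
- fitted2_mid (a point): foot already standing in cell 2 at the start, or absent if that cell is empty: a low round turned dark-wood furniture foot, 34 mm diameter, 26 mm tall, 30 g, with a small steel insert in its top; point at its centre, half-way up (z axis up when it stands right)
- fitted3_mid (a point): foot already standing in cell 3 at the start, or absent if that cell is empty: a low round turned dark-wood furniture foot, 34 mm diameter, 26 mm tall, 30 g, with a small steel insert in its top; point at its centre, half-way up (z axis up when it stands right)
- fitted4_mid (a point): foot already standing in cell 4 at the start, or absent if that cell is empty: a low round turned dark-wood furniture foot, 34 mm diameter, 26 mm tall, 30 g, with a small steel insert in its top; point at its centre, half-way up (z axis up when it stands right)
- fitted5_mid (a point): foot already standing in cell 5 at the start, or absent if that cell is empty: a low round turned dark-wood furniture foot, 34 mm diameter, 26 mm tall, 30 g, with a small steel insert in its top; point at its centre, half-way up (z axis up when it stands right)
- spare0_mid (a point): spare foot, at first standing on the cork mat (3 mm thick, fixed): a low round turned dark-wood furniture foot, 34 mm diameter, 26 mm tall, 30 g, with a small steel insert in its top; point at its centre, half-way up (z axis up when it stands right)
- spare1_mid (a point): spare foot, at first standing on the cork mat (3 mm thick, fixed): a low round turned dark-wood furniture foot, 34 mm diameter, 26 mm tall, 30 g, with a small steel insert in its top; point at its centre, half-way up (z axis up when it stands right)
- spare2_mid (a point): spare foot, at first standing on the cork mat (3 mm thick, fixed): a low round turned dark-wood furniture foot, 34 mm diameter, 26 mm tall, 30 g, with a small steel insert in its top; point at its centre, half-way up (z axis up when it stands right)
- spare3_mid (a point): spare foot, at first standing on the cork mat (3 mm thick, fixed): a low round turned dark-wood furniture foot, 34 mm diameter, 26 mm tall, 30 g, with a small steel insert in its top; point at its centre, half-way up (z axis up when it stands right)
- spare4_mid (a point): spare foot, at first standing on the cork mat (3 mm thick, fixed): a low round turned dark-wood furniture foot, 34 mm diameter, 26 mm tall, 30 g, with a small steel insert in its top; point at its centre, half-way up (z axis up when it stands right)
- glue: bystander: glue bottle, 60 mm diameter, 150 mm tall; origin under its centre
- jar: bystander: jar of screws with a steel lid, 64 mm diameter, 85 mm tall; origin under its centre
Things that resemble listed ones, but are neither listed nor needed, are in the scene too. Leave any yellow look-alike of the part that bears bracket_rib alone. Leave any orange look-alike of the part that bears nest alone.

How it is judged:
By the outcome, as a careful person would: the job done as asked, in the order asked, and still so for the second after the job is handed in, with the robot touching nothing.
Of fitted0, fitted1, fitted2, fitted3, fitted4, fitted5 only 1 to 3 are there at a start; the rules pass over those that are not, and their reading is None.
At some moment in a run one of spare0, spare1, spare2, spare3, spare4 may be knocked a few centimetres aside while the robot is not near it.
Once in a run the grip may slacken for a moment while it holds something.
It also fails if it takes over 210 s, if anything falls off the work surface, if the arm or the gripper's body presses on something with over 40 N, if the wrist force passes 120 N, or if a joint passes its speed limit or range.

### The arm

A 6-joint arm with a two-finger parallel gripper is mounted at the origin on the work surface. World frame = base frame: x ahead of the robot, y to its left, z up, the work surface at z = 0. Lengths are in m, angles in rad, forces in N, time in s.
With the tool pointing down it reaches from about 0.35 to 0.975 m from the base axis. Payload 4.9 kg.
Tool frame: the origin (TCP) lies on the mounting face of the last link; the fingertips stand 173 mm ahead of it and the grasp point (between the pads) lies ctrl.pinch_z ahead of it (ctrl.pinch_z is the distance from the TCP to the grasp point, in m); z points along the fingers, y is the line along which they close (so a half turn about z gives the same grasp; the last joint's range is limited). The gripper opens to 85 mm and grips with 20 to 120 N. Pads are 22 mm wide; open, the fingers measure 114 mm over their backs; the gripper's body (76 mm by 85 mm) begins 54 mm behind the grasp point. The pads swing forward as they close: fully open they stand 13 mm farther back than shut.
Start: joints at [-1.243, 0.053, 1.613, -0, 1.476, -0.119], TCP at [0.27, -0.564, 0.405] pointing down, gripper open.
Joint ranges: [-3.01, 3.01], [-1.01, 2.22], [0.06, 2.58], [-1.02, 4.17], [0.09, 2.62], [-3.14, 3.14]. Speed limits (rad/s): [2.57, 2.57, 3.14, 3.14, 3.14, 3.14].

### API

Orientations are given as a rotation vector (axis times angle).
In Python, from station import telemetry, eyes, ctrl gives the robot as it stands.
- The arm moves only by the tool apply_moves, never from a script. Its argument "plan" is a list of rows, each a list of 5 numbers: the finger opening in m, from 0 to 0.0854, then the shift along the tool's x, y, z in m, then the turn about the tool's z in rad. In form: [[jaw, x, y, z, roll], ...]. A call has 1 to 12 rows; each row is the pose to reach, as a shift and turn from the pose commanded when the call began, along the tool's axes at that moment; what a row does not reach only later rows make up. A row lasts 1/12 s, in which the tool goes at most 41.7 mm and 7.16 degrees, less where a joint would pass 70% of its speed; a pose out of reach is approached as far as the arm can. A call with a gripper value outside its range is refused whole. The fingers move at their own pace and stop on an object; "newtons" is the grip in N (left out, the last holds). Time passes only in rows, so rows that repeat a pose let the fingers close. It gives the time, the measured TCP pose, the force, the opening and the grip force at its end, in the units of the state.
- telemetry.get_obs(): the state, without advancing time (a new reading comes with each control period).
- eyes.get_image(name): name is "side" or "top" or "wrist"; returns a dict with "img" (400x640x3 uint8, blue, green, red), "range_z" (400x640 float32, m along the optical axis (not along the pixel's ray), 0 where there is no reading), "K" (3x3 intrinsics, pixels), "dist_coeffs" ([k1, k2, p1, p2, k3] as OpenCV has them; the pictures are not rectified), "pose" (4x4, takes a point from camera to world coordinates); the wrist camera has in their place "hand_eye" (4x4, takes a point from camera to tool coordinates, whose origin is the TCP and whose axes are the flange's). Camera axes: x right, y down, z forward; pixel columns grow to the right and rows downward; lengths in m; the calibration is good to about 2 mm. A picture is of the moment at which its call begins: read the wrist's pose just before it.
- ctrl.finish_job(): hands the job in; it is judged then, once.
Trained networks look in a picture, given as the dict that the camera call returned (one of the last four; its "shot" number tells which), for a name from the list of things; names that differ only in an ending like _2 or _b are one class to them, and where a whole thing is asked for, a point or a joint stands for the part that bears it (a point fixed in the world has none). Each returns a list of dicts, best first, with "confidence" (0 to 1); they miss things now and then, are a little off and sometimes report something else, mostly with a low value. They report only what shows in the picture. A call takes as long as a camera call. They do not tell look-alikes from the thing itself.
- eyes.search_frame(thing, picture): "box" ([left, top, right, bottom] in pixels, round what is visible of it).
- eyes.outline_of(thing, picture): "region" (400x640 bool, what is visible of it) and "box" ([left, top, right, bottom] in pixels, round what is visible of it).
- eyes.tip_of(thing, picture): "point" ([column, row] in pixels: a listed point, or the origin of a listed thing).
The state is a dict: "t": time; "q": joint angles; "dq": joint speeds; "effort": joint torques, N m; "tool_pos": TCP position; "tool_rot": TCP orientation; "contact_force": force on the tool from outside, world axes, zero at the start; "wrist_torque": the same for the moment, N m; "opening": finger opening in m; "grip_force": force on a finger pad.
Only numpy, scipy, OpenCV 4.12 (cv2) and the standard library are available. Lean on these libraries where they do the work, as an engineer would, in place of code of your own. Each camera call takes 0.05 s, during which the arm holds its last target. There are 200 camera calls.

## Working session

There is one attempt and no reset: what is moved stays moved. The work goes in short steps, Python scripts to look and compute and a tool call to move; the robot and the scene stay as the last step left them, time stands still between calls to the robot, and variables do not carry over. Pictures are saved under pics/ and viewed, at most 14 in all, crops included, and the job is handed in when it is done.

Besides the shell and the picture viewer there is one more tool, called after "Call:" by a JSON object that holds its "op" and its "data", one argument or row to a line. apply_moves: Moves the arm, as the interface text tells. Its arguments: {"type":"object","properties":{"plan":{"type":"array","items":{"type":"array","items":{"type":"number"}}},"newtons":{"type":"number"}},"required":["plan"]}

```bash
ls; mkdir -p pics
cat > h.py <<'E'
import numpy as np, cv2
from scipy.spatial.transform import Rotation as R
from station import telemetry, eyes, ctrl
def T_tool(o=None):
    o=o or telemetry.get_obs(); T=np.eye(4); T[:3,:3]=R.from_rotvec(o['tool_rot']).as_matrix(); T[:3,3]=o['tool_pos']; return T
def shot(name):
    T=T_tool() if name=='wrist' else None
    p=eyes.get_image(name); p['W']=T@np.array(p['hand_eye']) if name=='wrist' else np.array(p['pose']); return p
def ray(p,px):
    u=cv2.undistortPoints(np.array([[px]],float),p['K'],np.array(p['dist_coeffs'],float))[0,0]
    return np.array([u[0],u[1],1.])
def at_depth(p,px,d): return (p['W']@np.r_[ray(p,px)*d,1])[:3]
def world(p,px,r=2):
    c,w=int(round(px[0])),int(round(px[1])); a=p['range_z'][max(0,w-r):w+r+1,max(0,c-r):c+r+1]; a=a[a>0]
    return at_depth(p,px,np.median(a)) if a.size else None
def at_z(p,px,z):
    d=p['W'][:3,:3]@ray(p,px); o=p['W'][:3,3]; return o+d*(z-o[2])/d[2]
def proj(p,X):
    M=np.linalg.inv(p['W']); X=np.atleast_2d(X)
    return cv2.projectPoints(X,cv2.Rodrigues(M[:3,:3])[0],M[:3,3],p['K'],np.array(p['dist_coeffs'],float))[0][:,0]
def tool_delta(target_tcp):  # world tcp target -> shift along tool axes
    T=T_tool(); return T[:3,:3].T@(np.array(target_tcp)-T[:3,3])
E
cat > a.py <<'E'
from h import *
o=telemetry.get_obs(); print({k:np.round(v,3) for k,v in o.items()}, ctrl.pinch_z)
names=['nest','finger_grip','bracket_rib','bay']+['cell%d'%i for i in range(6)]+['fitted0_mid','spare0_mid','glue','jar']
for c in ['top','side']:
    p=shot(c); cv2.imwrite(f'pics/{c}0.png',p['img']); print(c,np.round(p['W'],3).tolist())
    for n in names:
        for d in eyes.tip_of(n,p):
            w=world(p,d['point']); print(n,np.round(d['point']),round(d['confidence'],2),None if w is None else np.round(w,3))
E
python3 a.py
```

```text
pics
{'t': np.float64(0.0), 'q': array([-1.243,  0.053,  1.614, -0.   ,  1.476, -0.119]), 'dq': array([ 0.   , -0.001, -0.001, -0.001, -0.001,  0.001]), 'effort': array([-1.0000e-03, -3.9368e+01, -3.7018e+01, -0.0000e+00,  7.0000e-03,
        0.0000e+00]), 'tool_pos': array([ 0.27 , -0.563,  0.403]), 'tool_rot': array([-3.062, -0.695,  0.   ]), 'contact_force': array([ 0.743, -0.62 , -0.578]), 'wrist_torque': array([-0.031,  0.013, -0.024]), 'grip_force': np.float64(0.0), 'opening': np.float64(0.085)} 0.1547
top [[0.012, -0.987, 0.158, 0.365], [-1.0, -0.013, -0.005, 0.014], [0.007, -0.158, -0.987, 1.207], [0.0, 0.0, 0.0, 1.0]]
nest [396. 262.] 0.93 [ 0.351 -0.207  0.02 ]
nest [332. 179.] 0.91 [ 0.598 -0.007  0.059]
nest [389. 163.] 0.36 [ 0.658 -0.188  0.027]
finger_grip [333. 196.] 0.69 [ 0.544 -0.011  0.078]
finger_grip [394. 280.] 0.59 [ 0.299 -0.191  0.078]
bracket_rib [274. 130.] 0.9 [0.758 0.177 0.04 ]
bracket_rib [333. 179.] 0.88 [ 0.599 -0.012  0.059]
bracket_rib [313. 265.] 0.68 [0.338 0.047 0.007]
bay [220. 191.] 0.71 [0.566 0.345 0.005]
cell0 [258. 217.] 0.95 [0.485 0.222 
[... 3510 characters left out ...]
7. 359.] 0.66 [ 0.401 -0.496  0.067]
cell4 [300. 180.] 0.6 [0.492 0.207 0.007]
cell4 [316. 179.] 0.59 [0.554 0.207 0.006]
cell4 [335. 264.] 0.4 [ 0.582 -0.199  0.026]
cell5 [332. 167.] 0.93 [0.625 0.27  0.007]
cell5 [318. 167.] 0.77 [0.566 0.275 0.007]
cell5 [326. 176.] 0.72 [0.595 0.22  0.003]
cell5 [300. 166.] 0.68 [0.494 0.268 0.019]
cell5 [277. 359.] 0.66 [ 0.401 -0.496  0.067]
cell5 [300. 180.] 0.6 [0.492 0.207 0.007]
cell5 [316. 179.] 0.59 [0.554 0.207 0.006]
cell5 [335. 264.] 0.4 [ 0.582 -0.199  0.026]
fitted0_mid [313. 289.] 0.24 [ 0.508 -0.276  0.015]
spare0_mid [316. 287.] 0.47 [ 0.517 -0.276  0.027]
glue [272. 132.] 0.78 [0.383 0.486 0.025]
jar [300. 179.] 0.38 [0.491 0.21  0.006]
```

```bash
python3 -c "
import cv2
a=cv2.imread('pics/top0.png')[100:310,140:500]; cv2.imwrite('pics/top0c.png',cv2.resize(a,(800,467),interpolation=3))"
```

```text
(no output)
```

View pics/top0c.png

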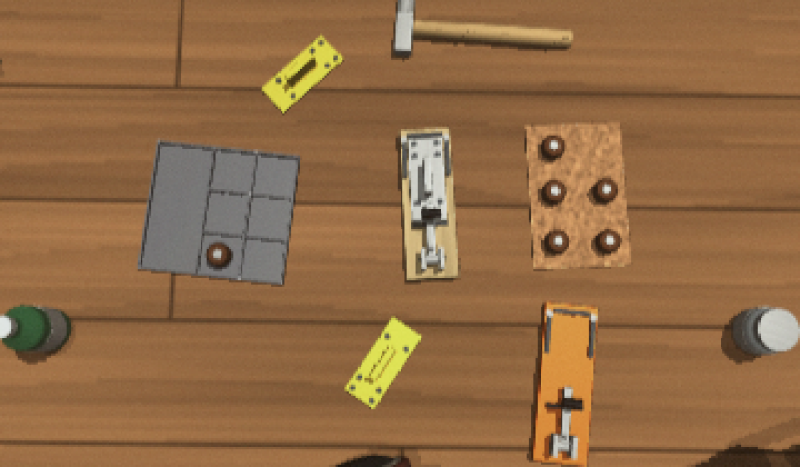

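The view shows these candidates:
- **Jig:** the plywood one at (333,190) full-frame is the real jig. The one at (396,262) is the orange look-alike.
- **Bracket:** the steel one sits in the plywood jig at (333,179). The yellow look-alikes are at (274,130) and (313,265).
- **Tray:** it has one foot at (238,214), so five cells are empty.
- **Spares:** five stand on the cork mat around (400,185).

I'll move the wrist over the jig for a closer look.

Run:
```python
from h import *
p=shot('wrist'); print(np.round(p['hand_eye'],3)); print(p['K'])
print(tool_delta([0.53,-0.01,0.405]))
```

```text
[[-0.    -0.964 -0.265  0.067]
 [ 1.    -0.    -0.    -0.001]
 [ 0.    -0.265  0.964  0.03 ]
 [ 0.     0.     0.     1.   ]]
[[332.48902791   0.         320.48107445]
 [  0.         332.48902791 198.00734521]
 [  0.           0.           1.        ]]
[ 4.73636940e-01 -3.86963874e-01 -3.01102776e-04]
```

Call:
{"op": "apply_moves", "data": {
  "plan": [
    [0.085,0.03,-0.025,0,0.1],
    [0.085,0.06,-0.05,0,0.2],
    [0.085,0.09,-0.075,0,0.3],
    [0.085,0.12,-0.1,0,0.4],
    [0.085,0.15,-0.125,0,0.445],
    [0.085,0.18,-0.15,0,0.445],
    [0.085,0.21,-0.175,0,0.445],
    [0.085,0.24,-0.2,0,0.445],
    [0.085,0.27,-0.225,0,0.445],
    [0.085,0.3,-0.25,0,0.445],
    [0.085,0.33,-0.275,0,0.445],
    [0.085,0.36,-0.3,0,0.445]
  ]
}}

```text
t: 2.55
tool_pos: [0.4654, -0.1356, 0.4051]
tool_rot: [3.141, 0.003, 0.002]
contact_force: [0.1, -0.6, 0.7]
opening: 0.0853
grip_force: 0.0
```

Run:
```python
from h import *
o=telemetry.get_obs();print(o['tool_pos'],o['tool_rot'],tool_delta([0.53,-0.01,0.405]))
```

```text
[ 0.46536785 -0.13559626  0.40507604] [3.14112894e+00 2.66597114e-03 1.55197083e-03] [ 6.48451690e-02 -1.25486402e-01  8.19822293e-05]
```

Call:
{"op": "apply_moves", "data": {
  "plan": [
    [0.085,0.02,-0.035,0,0],
    [0.085,0.04,-0.07,0,0],
    [0.085,0.055,-0.1,0,0],
    [0.085,0.065,-0.125,0,0],
    [0.085,0.065,-0.125,0,0],
    [0.085,0.065,-0.125,0,0]
  ]
}}

```text
t: 3.05
tool_pos: [0.5301, -0.0113, 0.4046]
tool_rot: [3.141, 0.007, -0.001]
contact_force: [-0.4, -0.2, 1.0]
opening: 0.0853
grip_force: 0.0
```

```bash
cat > b.py <<'E'
from h import *
import sys
p=shot('wrist'); im=p['img'].copy(); np.savez('w.npz',W=p['W'],rz=p['range_z'],img=p['img'])
for n in sys.argv[2:]:
    for d in eyes.tip_of(n,p):
        w=world(p,d['point']); print(n,np.round(d['point']),round(d['confidence'],2),None if w is None else np.round(w,4))
        cv2.circle(im,tuple(int(v) for v in d['point']),3,(0,0,255),1)
cv2.imwrite(sys.argv[1],im)
E
python3 b.py pics/w1.png nest finger_grip bracket_rib bay cell0
```

```text
nest [317. 163.] 0.18 [ 0.5471 -0.0069  0.0796]
finger_grip [320. 164.] 0.67 [ 0.5467 -0.0098  0.0804]
bracket_rib [318. 101.] 0.92 [ 0.6008 -0.0081  0.0615]
bracket_rib [269. 320.] 0.73 [0.3575 0.0483 0.0405]
bracket_rib [481. 183.] 0.7 [ 0.5186 -0.1805  0.0287]
cell0 [110.  92.] 0.9 [0.6089 0.2113 0.0047]
cell0 [ 55. 149.] 0.89 [0.5494 0.2814 0.0048]
cell0 [116. 202.] 0.8 [0.4885 0.2244 0.005 ]
cell0 [50. 88.] 0.79 [0.6129 0.2729 0.0044]
cell0 [ 60. 199.] 0.72 [0.4976 0.271  0.0256]
cell0 [112. 154.] 0.62 [0.5441 0.221  0.0044]
```

View pics/w1.png

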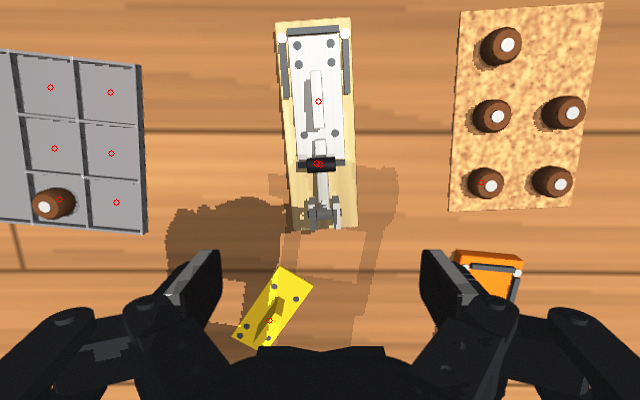

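The picture shows the grip at (320,164), rib at (318,101), jig base, six cells at left with the foot at (55,203), and spares at (500,45), (490,117), (563,112), (486,184) and (553,182). Next I'll get the jig angle, tray pose and spare positions from depth.

```bash
cat > c.py <<'E'
from h import *
def cloud(p,s=1):
    h,w=p['range_z'].shape; v,u=np.mgrid[0:h:s,0:w:s]; px=np.stack([u.ravel(),v.ravel()],1).astype(float); d=p['range_z'][::s,::s].ravel()
    n=cv2.undistortPoints(px[:,None],p['K'],np.array(p['dist_coeffs'],float))[:,0]
    X=np.c_[n*d[:,None],d]@p['W'][:3,:3].T+p['W'][:3,3]; X[d<=0]=np.nan; return X,px.astype(int)
def box(X): 
    (c,s,a)=cv2.minAreaRect((X[:,:2]*1000).astype(np.float32)); return np.round(c,1),np.round(s,1),round(a,2)
E
python3 - <<'E'
from c import *
p=shot('wrist'); X,px=cloud(p); col=p['img'][px[:,1],px[:,0]].astype(int)
m=(X[:,0]>.46)&(X[:,0]<.70)&(abs(X[:,1]+.008)<.07)
print('jig z hist',np.histogram(X[m,2],bins=np.arange(0,.09,.005)))
g=m&(X[:,2]>.008)&(X[:,2]<.035); print('jig',box(X[g]))
pl=m&(X[:,2]>.022)&(X[:,2]<.0275)&(X[:,0]>.535); print('plate',box(X[pl]))
r=m&(X[:,2]>.056)&(X[:,2]<.066)&(X[:,0]>.565)&(X[:,0]<.64); print('rib',box(X[r]),np.median(X[r],0))
g=m&(X[:,2]>.07); print('grip',box(X[g]),np.median(X[g],0),X[g,2].max())
ins=(X[:,1]<-.13)&(X[:,0]>.44)&(X[:,2]>.024)&(X[:,2]<.036)&(X[:,0]<.75)
im=np.zeros((400,640),np.uint8); im[px[ins,1],px[ins,0]]=1
n,l,st,ce=cv2.connectedComponentsWithStats(im)
for i in range(1,n):
    if st[i,4]>80:
        q=X[(l.ravel()==i)]; print('spare',box(q),np.round(np.median(q[:,2]),4),st[i,4])
w=(X[:,1]>.15)&(X[:,2]>.011)&(X[:,2]<.016)
e=X[w&(X[:,1]<.25)]; print(len(e)); 
f=(X[:,1]>.15)&(X[:,2]>.025)&(X[:,2]<.036); print('fit',box(X[f]))
pts={}
for d in eyes.tip_of('cell0',p): pass
E
```

```text
jig z hist (array([11347,     0,     0,  1333,  5796,  5263,    22,    47,   775,
         124,   317,    21,   622,     0,    27,   262,   175]), array([0.   , 0.005, 0.01 , 0.015, 0.02 , 0.025, 0.03 , 0.035, 0.04 ,
       0.045, 0.05 , 0.055, 0.06 , 0.065, 0.07 , 0.075, 0.08 , 0.085]))
jig (array([569.4,  -8.7]), array([215.2,  74.1]), 3.88)
plate (array([604.6,  -6.6]), array([141. ,  71.9]), 3.47)
rib (array([602.3,  -6.5]), array([49.7, 10. ]), 3.91) [ 0.60313038 -0.00647045  0.06157503]
grip (array([534.3,  -8. ]), array([140. ,  37.2]), 89.97) [ 0.53977826 -0.00717189  0.30751422] 0.3304690373372195
spare (array([ 653. , -185.2]), array([32.3, 31.6]), 24.81) 0.0288 1015
spare (array([ 590.6, -258.5]), array([33.5, 30.3]), 19.12) 0.0288 896
spare (array([ 587.5, -186.6]), array([32.4, 32. ]), 38.25) 0.0288 826
spare (array([ 518.6, -261.1]), array([31.2, 30. ]), 3.75) 0.0286 702
spare (array([ 516.5, -189.4]), array([31.2, 33.4]), 68.6) 0.0286 720
1762
fit (array([491.4, 283. ]), array([31. , 32.8]), 85.77)
```

Call:
{"op": "apply_moves", "data": {
  "plan": [
    [0.05,0.008,0,0.02,-0.064],
    [0.05,0.015,-0.001,0.05,-0.064],
    [0.05,0.015,-0.001,0.085,-0.064],
    [0.05,0.015,-0.001,0.12,-0.064],
    [0.05,0.015,-0.001,0.145,-0.064],
    [0.05,0.015,-0.001,0.165,-0.064],
    [0.05,0.015,-0.001,0.175,-0.064],
    [0.05,0.015,-0.001,0.175,-0.064],
    [0.05,0.015,-0.001,0.175,-0.064]
  ],
  "newtons": 35
}}

```text
t: 4.2
tool_pos: [0.5451, -0.0117, 0.2301]
tool_rot: [3.14, 0.103, 0.0]
contact_force: [-0.1, -0.1, 0.7]
opening: 0.0501
grip_force: 0.0
```

Run:
```python
from h import *
T=T_tool(); print(np.round(T[:3,3],4),np.degrees(np.arctan2(T[1,0],T[0,0])),T[:3,2], ctrl.pinch_z, 'pinch',T[:3,3]+T[:3,2]*ctrl.pinch_z)
j=np.radians(3.88);h=np.array([.6023,-.0065])-.115*np.array([np.cos(j),np.sin(j)]); print(h, h+.058*np.array([np.cos(j),np.sin(j)]))
p=shot('wrist');print([ (np.round(d['point']),world(p,d['point'])) for d in eyes.tip_of('finger_grip',p)])
cv2.imwrite('pics/w2.png',p['img'])
```

```text
[ 0.5451 -0.0117  0.2301] 3.743008963116984 [ 9.10631190e-05 -9.92825382e-06 -9.99999996e-01] 0.1547 pinch [ 0.54507275 -0.01168994  0.07540686]
[ 0.48756358 -0.01428171] [ 0.54543065 -0.01035702]
[(array([318., 273.]), array([ 0.5473344 , -0.00935246,  0.08005844]))]
```

View pics/w2.png

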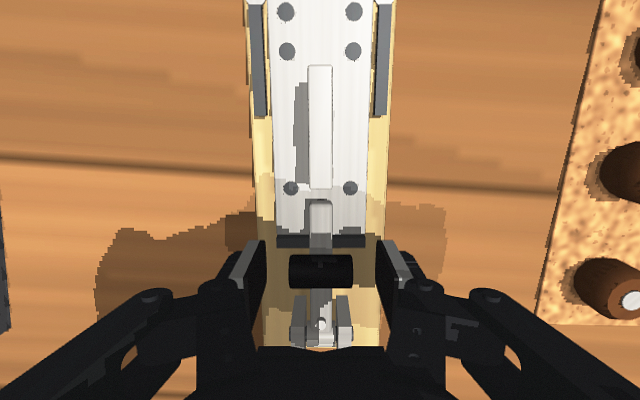

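The grip bar (320,271) sits centred between the open pads, so I'll close on it.

Call:
{"op": "apply_moves", "data": {
  "plan": [
    [0.05,0.0005,-0.001,0.003,0],
    [0.02,0.0005,-0.001,0.003,0],
    [0.02,0.0005,-0.001,0.003,0],
    [0.02,0.0005,-0.001,0.003,0],
    [0.02,0.0005,-0.001,0.003,0],
    [0.02,0.0005,-0.001,0.003,0],
    [0.02,0.0005,-0.001,0.003,0],
    [0.02,0.0005,-0.001,0.003,0]
  ],
  "newtons": 35
}}

```text
t: 4.97
tool_pos: [0.5457, -0.0111, 0.2278]
tool_rot: [3.138, 0.103, 0.002]
contact_force: [-1.0, -5.2, 4.5]
opening: 0.0253
grip_force: 35.2
```

Call:
{"op": "apply_moves", "data": {
  "plan": [
    [0.02,-0.0057,0,-0.0079,0],
    [0.02,-0.0123,0,-0.0147,0],
    [0.02,-0.0198,0,-0.0206,0],
    [0.02,-0.028,0,-0.0253,0],
    [0.02,-0.0368,0,-0.0289,0],
    [0.02,-0.046,0,-0.0312,0],
    [0.02,-0.0554,0,-0.0322,0],
    [0.02,-0.0649,0,-0.0318,0],
    [0.02,-0.0743,0,-0.0302,0],
    [0.02,-0.0833,0,-0.0272,0],
    [0.02,-0.0918,0,-0.0231,0],
    [0.02,-0.0958,0,-0.0206,0]
  ]
}}

```text
t: 5.97
tool_pos: [0.4497, -0.0175, 0.2494]
tool_rot: [3.136, 0.104, 0.003]
contact_force: [-4.6, -5.7, 8.3]
opening: 0.0255
grip_force: 37.2
```

Call:
{"op": "apply_moves", "data": {
  "plan": [
    [0.02,-0.001,0,0.001,0],
    [0.05,-0.001,0,0.001,0],
    [0.05,-0.001,0,0.001,0],
    [0.05,-0.001,0,0.001,0],
    [0.05,-0.001,0,0.001,0],
    [0.06,-0.001,0,-0.03,0],
    [0.06,-0.001,0,-0.07,0],
    [0.06,-0.001,0,-0.11,0],
    [0.06,0.0,0,-0.15,0],
    [0.06,0.0,0,-0.15,0]
  ]
}}

```text
t: 6.8
tool_pos: [0.4514, -0.0167, 0.4071]
tool_rot: [3.137, 0.104, 0.024]
contact_force: [0.3, 0.3, 1.2]
opening: 0.0599
grip_force: 0.0
```

```bash
python3 b.py pics/w3.png finger_grip bracket_rib
```

```text
finger_grip [321. 199.] 0.78 [ 0.4445 -0.0176  0.0976]
finger_grip [486. 124.] 0.54 [ 0.5166 -0.1821  0.0296]
finger_grip [572.  52.] 0.15 [ 0.589  -0.2506  0.0289]
bracket_rib [254. 260.] 0.66 [0.4515 0.0139 0.2397]
bracket_rib [322.  14.] 0.56 [ 0.5986 -0.0084  0.0619]
bracket_rib [ 32. 121.] 0.54 [0.4892 0.2757 0.0305]
```

View pics/w3.png

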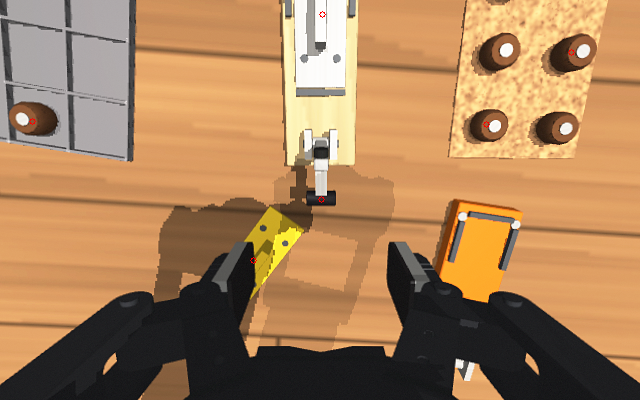

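The hold-down finger stands open, with its grip at (321,199) and z≈0.09. Now the steel bracket.

Call:
{"op": "apply_moves", "data": {
  "plan": [
    [0.045,0.03,0,0,0],
    [0.045,0.07,0,0,0],
    [0.045,0.11,0,0,0],
    [0.045,0.151,0,0.01,0],
    [0.045,0.151,0,0.04,0],
    [0.045,0.151,0,0.08,0],
    [0.045,0.151,0,0.12,0],
    [0.045,0.151,0,0.16,0],
    [0.045,0.151,0,0.185,0],
    [0.045,0.151,0,0.2,0],
    [0.045,0.151,0,0.202,0],
    [0.045,0.151,0,0.202,0]
  ]
}}

```text
t: 7.95
tool_pos: [0.5989, -0.0063, 0.1959]
tool_rot: [-3.139, -0.103, 0.018]
contact_force: [-15.9, 2.5, 25.5]
opening: 0.0448
grip_force: 14.0
```

Call:
{"op": "apply_moves", "data": {
  "plan": [
    [0.0,0,0,0,0],
    [0.0,0,0,0,0],
    [0.0,0,0,0,0],
    [0.0,0,0,0,0],
    [0.0,0,0,0,0],
    [0.0,0,0,0,0],
    [0.0,0,0,0,0],
    [0.0,0,0,0,0]
  ],
  "newtons": 90
}}

```text
t: 8.62
tool_pos: [0.6022, -0.0071, 0.1988]
tool_rot: [3.139, 0.104, 0.008]
contact_force: [-3.5, -0.7, 19.7]
opening: 0.009
grip_force: 95.8
```

```bash
cat > tray.py <<'E'
from c import *
p=shot('top'); X,px=cloud(p); 
m=(X[:,0]>.42)&(X[:,0]<.70)&(X[:,1]>.15)&(X[:,1]<.42)&(X[:,2]>.0025)&(X[:,2]<.02)
print(np.histogram(X[m,2],bins=np.arange(0,.02,.002))); 
col=p['img'][px[:,1],px[:,0]].astype(int); grey=(abs(col[:,0]-col[:,2])<25)
im=np.zeros((400,640),np.uint8); g=m&grey; im[px[g,1],px[g,0]]=1
n,l,st,ce=cv2.connectedComponentsWithStats(im); k=1+np.argmax(st[1:,4]); q=X[l.ravel()==k]; print('tray',box(q),len(q))
for n in ['bay','cell0']:
  for d in eyes.tip_of(n,p): print(n,np.round(d['confidence'],2),np.round(at_z(p,d['point'],.004),3))
E
python3 tray.py
```

```text
(array([   0, 1160, 1109,  570,  236,  169,  152,   69,   17]), array([0.   , 0.002, 0.004, 0.006, 0.008, 0.01 , 0.012, 0.014, 0.016,
       0.018]))
tray (array([553.6, 287.8]), array([208. , 186.1]), 84.57) 2900
bay 0.75 [0.558 0.345 0.004]
bay 0.72 [ 0.522 -0.202  0.004]
bay 0.63 [ 0.667 -0.188  0.004]
cell0 0.87 [0.492 0.289 0.004]
cell0 0.75 [0.553 0.22  0.004]
cell0 0.69 [0.619 0.214 0.004]
cell0 0.68 [0.608 0.263 0.004]
cell0 0.62 [0.551 0.272 0.004]
```

Call:
{"op": "apply_moves", "data": {
  "plan": [
    [0.0,0,0,-0.003,0],
    [0.0,0,0,-0.008,0],
    [0.0,0,0,-0.015,0],
    [0.0,0,0,-0.025,0],
    [0.0,0,0,-0.04,0],
    [0.0,0,0,-0.06,0],
    [0.0,0,0,-0.08,0],
    [0.0,0,0,-0.1,0],
    [0.0,0,0,-0.11,0],
    [0.0,0,0,-0.11,0],
    [0.0,0,0,-0.11,0]
  ],
  "newtons": 100
}}

```text
t: 9.68
tool_pos: [0.5999, -0.0067, 0.3043]
tool_rot: [-3.14, -0.103, 0.003]
contact_force: [0.1, 0.9, -3.6]
opening: 0.0089
grip_force: 100.7
```

Run:
```python
from h import *
T=T_tool(); print(np.round(T[:3,3],4),np.degrees(np.arctan2(T[1,0],T[0,0])),T[:3,2], tool_delta([.5594,.3485,T[2,3]]))
p=shot('wrist'); cv2.imwrite('pics/w4.png',p['img'])
```

```text
[ 0.5999 -0.0067  0.3043] 3.768793817564093 [-1.68849464e-03  2.25337856e-04 -9.99998549e-01] [-1.70497650e-02 -3.57055300e-01  1.48385732e-04]
```

View pics/w4.png

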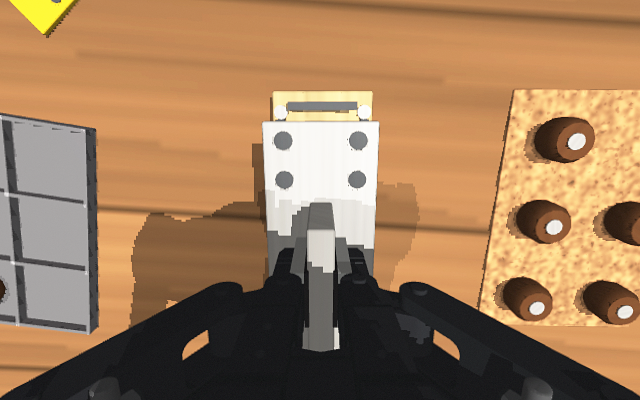

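The bracket is held by its rib, out of the nest and level. I'll carry it to the bay.

Call:
{"op": "apply_moves", "data": {
  "plan": [
    [0.0,-0.001,-0.02,0,0.02],
    [0.0,-0.003,-0.05,0,0.04],
    [0.0,-0.005,-0.085,0,0.06],
    [0.0,-0.007,-0.12,0,0.08],
    [0.0,-0.009,-0.155,0,0.1],
    [0.0,-0.011,-0.19,0,0.12],
    [0.0,-0.013,-0.225,0,0.14],
    [0.0,-0.015,-0.26,0,0.16],
    [0.0,-0.016,-0.295,0,0.16],
    [0.0,-0.017,-0.325,0,0.16],
    [0.0,-0.017,-0.345,0,0.16],
    [0.0,-0.017,-0.357,0,0.16]
  ]
}}

```text
t: 10.73
tool_pos: [0.5586, 0.3505, 0.3024]
tool_rot: [3.137, -0.144, -0.006]
contact_force: [0.8, -1.2, -3.5]
opening: 0.0086
grip_force: 101.0
```

Call:
{"op": "apply_moves", "data": {
  "plan": [
    [0.0,0,0,0,0],
    [0.0,0,0,0,0],
    [0.0,0,0,0,0]
  ]
}}

```text
t: 10.98
tool_pos: [0.56, 0.3473, 0.3041]
tool_rot: [3.136, -0.149, -0.003]
contact_force: [-0.3, 0.1, -3.1]
opening: 0.0085
grip_force: 101.1
```

Run:
```python
from c import *
T=T_tool(); print(np.round(T[:3,3],4),np.degrees(np.arctan2(T[1,0],T[0,0])),T[:3,2])
p=shot('wrist'); cv2.imwrite('pics/w5.png',p['img']); X,px=cloud(p)
m=(X[:,0]>.42)&(X[:,0]<.70)&(X[:,1]>.15)&(X[:,1]<.42)&(X[:,2]>.0025)&(X[:,2]<.025)
print(box(X[m]),[np.round(np.percentile(X[m,2],k),4) for k in (50,90,97,99)])
k=(X[:,2]>.125)&(X[:,2]<.155)&(abs(X[:,1]-.35)<.04);print('plate',box(X[k]))
```

```text
[0.56   0.3473 0.3041] -5.4469938378135785 [-0.00171756 -0.00148975 -0.99999742]
(array([577.2, 288.1]), array([281.2, 233.8]), 84.72) [np.float64(0.0047), np.float64(0.012), np.float64(0.0131), np.float64(0.0139)]
plate (array([563. , 347.7]), array([ 50.2, 113.7]), 84.64)
```

View pics/w5.png

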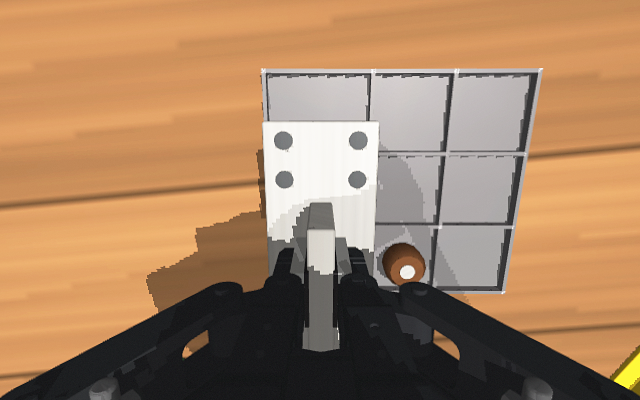

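The bracket hangs over the bay. Tray corners are at (262,70), (541,69) and (503,293), with the fitted foot at (404,264). I'll check the tray pose from the corners.

Run:
```python
from h import *
p=shot('wrist')
A,B,C=[at_z(p,c,.012)[:2] for c in [(262.5,70.5),(541,69.5),(503,292.5)]]
print(A,B,C,np.linalg.norm(A-B),np.linalg.norm(B-C)); ctr=(A+C)/2
ey=(A-B)/np.linalg.norm(A-B); ex=np.array([ey[1],-ey[0]]); print('ctr',ctr,'ang',np.degrees(np.arctan2(ex[1],ex[0])))
print('bay',ctr+.061*ey)
for j in (1,0):
  print([np.round(ctr+ex*.061*i+ey*(-.0095-61e-3*(1-j) -.0+ -.0),4) for i in (-1,0,1)] if 0 else [np.round(ctr+ex*.061*i+ey*(-.1+.029+.061*j),4) for i in (-1,0,1)])
```

```text
[0.65507964 0.38172654] [0.63561368 0.17816524] [0.45232499 0.19650394] 0.204489917730871 0.18420383123068396
ctr [0.55370231 0.28911524] ang -5.4624149648078895
bay [0.55950907 0.34983823]
[array([0.492, 0.285]), array([0.5528, 0.2792]), array([0.6135, 0.2734])]
[array([0.4862, 0.2242]), array([0.5469, 0.2184]), array([0.6077, 0.2126])]
```

Call:
{"op": "apply_moves", "data": {
  "plan": [
    [0.0,0,-0.002,0.02,0],
    [0.0,0,-0.002,0.045,0],
    [0.0,0,-0.002,0.07,0],
    [0.0,0,-0.002,0.09,0],
    [0.0,0,-0.002,0.105,0],
    [0.0,0,-0.002,0.112,0],
    [0.0,0,-0.002,0.117,0],
    [0.0,0,-0.002,0.12,0],
    [0.0,0,-0.002,0.121,0],
    [0.0,0,-0.002,0.121,0]
  ]
}}

```text
t: 11.92
tool_pos: [0.5607, 0.3506, 0.1855]
tool_rot: [-3.137, 0.148, -0.003]
contact_force: [0.0, -0.4, -3.0]
opening: 0.0087
grip_force: 101.1
```

Call:
{"op": "apply_moves", "data": {
  "plan": [
    [0.0,0,0,0.001,0],
    [0.0,0,0,0.002,0],
    [0.0,0,0,0.002,0],
    [0.0,0,0,0.002,0]
  ]
}}

```text
t: 12.25
tool_pos: [0.5604, 0.3506, 0.1831]
tool_rot: [-3.137, 0.148, -0.002]
contact_force: [-0.5, 0.3, -2.0]
opening: 0.0087
grip_force: 101.3
```

Nearly touching. I'll go down 1 mm, release and rise.

Call:
{"op": "apply_moves", "data": {
  "plan": [
    [0.0,0,0,0.001,0],
    [0.0,0,0,0.001,0],
    [0.02,0,0,0.001,0],
    [0.045,0,0,0.0,0],
    [0.045,0,0,-0.001,0],
    [0.045,0,0,-0.001,0],
    [0.045,0,0,-0.02,0],
    [0.045,0,0,-0.05,0],
    [0.045,0,0,-0.085,0],
    [0.045,0,0,-0.12,0],
    [0.045,0,0,-0.12,0],
    [0.045,0,0,-0.12,0]
  ]
}}

```text
t: 13.25
tool_pos: [0.5611, 0.3508, 0.3063]
tool_rot: [-3.135, 0.148, -0.01]
contact_force: [-0.9, -0.4, -0.9]
opening: 0.0447
grip_force: 0.0
```

Run:
```python
from c import *
T=T_tool(); print(np.round(T[:3,3],4),np.degrees(np.arctan2(T[1,0],T[0,0])))
p=shot('top'); X,px=cloud(p)
k=(X[:,2]>.037)&(X[:,2]<.055)&(abs(X[:,1]-.35)<.05)&(abs(X[:,0]-.56)<.08);print('rib',box(X[k]),np.median(X[k,2]))
k=(X[:,2]>.07)&(X[:,2]<.12)&(abs(X[:,1]+.015)<.04)&(abs(X[:,0]-.46)<.06);print('grip',box(X[k]),k.sum(),np.nanmean(X[k],0))
# finger geometry
t=T[:3,3]; tgt=np.array([.4446,-.0174]); print('to grip', tool_delta([*tgt,T[2,3]]))
for d in eyes.tip_of('finger_grip',p): print(d['confidence'],d['point'],world(p,d['point'],1))
```

```text
[0.5611 0.3508 0.3063] -5.399480373676835
rib (array([551.3, 350.2]), array([10.2, 28.6]), 85.89) 0.045058922250443834
grip (array([463.3, -17.1]), array([51.2, 23.3]), 1.75) 93 [ 0.45883298 -0.0172159   0.10096616]
to grip [-0.08060044  0.37709588 -0.00339977]
0.66 [394.0, 278.4] [ 0.30261986 -0.19638623  0.04388589]
0.46 [337.8, 229.6] [ 0.44211365 -0.02589395  0.0949478 ]
```

Call:
{"op": "apply_moves", "data": {
  "plan": [
    [0.05,-0.002,0.01,-0.02,-0.05],
    [0.05,-0.008,0.04,-0.04,-0.1],
    [0.05,-0.016,0.075,-0.05,-0.162],
    [0.05,-0.024,0.115,-0.05,-0.162],
    [0.05,-0.033,0.155,-0.05,-0.162],
    [0.05,-0.042,0.195,-0.05,-0.162],
    [0.05,-0.051,0.235,-0.05,-0.162],
    [0.05,-0.06,0.275,-0.05,-0.162],
    [0.05,-0.068,0.315,-0.05,-0.162],
    [0.05,-0.075,0.35,-0.05,-0.162],
    [0.05,-0.08,0.37,-0.05,-0.162],
    [0.05,-0.081,0.377,-0.05,-0.162]
  ],
  "newtons": 35
}}

```text
t: 14.35
tool_pos: [0.4426, -0.0195, 0.35]
tool_rot: [-3.14, -0.101, 0.006]
contact_force: [1.2, 0.1, -1.0]
opening: 0.0496
grip_force: 0.0
```

Call:
{"op": "apply_moves", "data": {
  "plan": [
    [0.05,0,0,0,0],
    [0.05,0,0,0,0],
    [0.05,0,0,0,0]
  ]
}}

```text
t: 14.6
tool_pos: [0.4443, -0.0164, 0.3516]
tool_rot: [-3.139, -0.108, 0.002]
contact_force: [-0.6, 0.6, 0.4]
opening: 0.0498
grip_force: 0.0
```

Run:
```python
from c import *
T=T_tool(); print(np.round(T[:3,3],4),np.degrees(np.arctan2(T[1,0],T[0,0])))
p=shot('wrist'); cv2.imwrite('pics/w6.png',p['img']); X,px=cloud(p)
for d in eyes.tip_of('finger_grip',p): print(d['confidence'],d['point'],world(p,d['point'],1))
k=(X[:,2]>.06)&(X[:,2]<.15)&(abs(X[:,1]+.015)<.03)&(abs(X[:,0]-.47)<.06);print('z',X[k,2].max())
print(tool_delta([.4446,-.0174,.245]))
```

```text
[ 0.4443 -0.0164  0.3516] 3.956588151019825
0.88 [326.4, 201.7] [ 0.4460411  -0.01904526  0.09730848]
0.79 [512.2, 370.4] [ 0.43912806 -0.07197691  0.23970745]
z 0.1169728405205454
[0.00026667 0.00118041 0.10695823]
```

Call:
{"op": "apply_moves", "data": {
  "plan": [
    [0.05,0.0005,0.0015,0.03,0],
    [0.05,0.0005,0.0015,0.06,0],
    [0.05,0.0005,0.0015,0.085,0],
    [0.05,0.0005,0.0015,0.1,0],
    [0.05,0.0005,0.0015,0.107,0],
    [0.05,0.0005,0.0015,0.107,0],
    [0.02,0.0005,0.0015,0.107,0],
    [0.02,0.0005,0.0015,0.107,0],
    [0.02,0.0005,0.0015,0.107,0],
    [0.02,0.0005,0.0015,0.107,0],
    [0.02,0.0005,0.0015,0.107,0],
    [0.02,0.0005,0.0015,0.107,0]
  ],
  "newtons": 35
}}

```text
t: 15.7
tool_pos: [0.4454, -0.0187, 0.247]
tool_rot: [-3.139, -0.106, -0.005]
contact_force: [0.1, 4.4, 6.5]
opening: 0.0251
grip_force: 35.7
```

Call:
{"op": "apply_moves", "data": {
  "plan": [
    [0.02,0.009,0,-0.0062,0],
    [0.02,0.0175,0,-0.0103,0],
    [0.02,0.0265,0,-0.0133,0],
    [0.02,0.0359,0,-0.0149,0],
    [0.02,0.0454,0,-0.0153,0],
    [0.02,0.0548,0,-0.0143,0],
    [0.02,0.064,0,-0.012,0],
    [0.02,0.0728,0,-0.0084,0],
    [0.02,0.081,0,-0.0037,0],
    [0.02,0.0885,0,0.0022,0],
    [0.02,0.0951,0,0.009,0],
    [0.02,0.1007,0,0.0167,0]
  ]
}}

```text
t: 16.7
tool_pos: [0.5469, -0.0117, 0.2302]
tool_rot: [-3.139, -0.106, -0.009]
contact_force: [4.0, 4.2, 2.5]
opening: 0.0249
grip_force: 38.6
```

Call:
{"op": "apply_moves", "data": {
  "plan": [
    [0.02,0.0015,0,0.003,0],
    [0.02,0.0015,0,0.003,0],
    [0.05,0.0015,0,0.003,0],
    [0.05,0.0015,0,0.003,0],
    [0.05,0.0015,0,0.003,0],
    [0.05,0.0015,0,0.003,0],
    [0.05,0.0015,0,-0.03,0],
    [0.05,0.0015,0,-0.07,0],
    [0.05,0.0015,0,-0.11,0],
    [0.06,0.0015,0,-0.14,0],
    [0.06,0.0015,0,-0.14,0],
    [0.06,0.0015,0,-0.14,0]
  ]
}}

```text
t: 17.7
tool_pos: [0.547, -0.0121, 0.3715]
tool_rot: [3.138, 0.106, 0.008]
contact_force: [0.5, -0.2, -1.3]
opening: 0.0599
grip_force: 0.0
```

```bash
cat > sp.py <<'E'
from c import *
def spares(cam='wrist'):
    p=shot(cam); X,px=cloud(p); out=[]
    ins=(X[:,1]<-.10)&(X[:,0]>.43)&(X[:,2]>.024)&(X[:,2]<.034)&(X[:,0]<.78)&(X[:,1]>-.36)
    im=np.zeros((400,640),np.uint8); im[px[ins,1],px[ins,0]]=1
    n,l,st,ce=cv2.connectedComponentsWithStats(im)
    for i in range(1,n):
        if st[i,4]>(80 if cam=='wrist' else 20):
            q=X[l.ravel()==i]; b=box(q); out.append(b); print('spare',b[0],b[1],st[i,4])
    return p,out
E
python3 - <<'E'
from sp import *
p,_=spares(); T=T_tool(); print(np.round(T[:3,3],4),np.degrees(np.arctan2(T[1,0],T[0,0])))
for d in eyes.tip_of('finger_grip',p): print(d['confidence'],d['point'],world(p,d['point'],1))
cv2.imwrite('pics/w7.png',p['img'])
E
```

```text
spare [ 652.7 -184.9] [32.8 31. ] 1159
spare [ 587.5 -185.5] [32.1 30.8] 931
spare [ 590.4 -257.8] [32.7 31. ] 973
spare [ 516.4 -189. ] [29.9 32.6] 794
spare [ 518.5 -261.5] [29.6 32.2] 828
[ 0.5464 -0.012   0.3689] 3.8719950424492358
0.81 [318.7, 187.9] [ 0.55023685 -0.0096416   0.07586079]
```

View pics/w7.png

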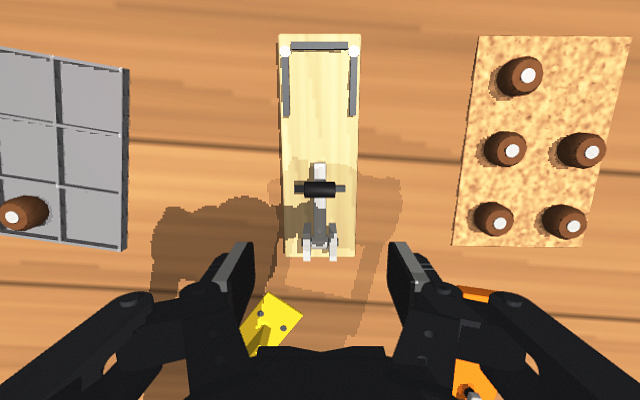

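The finger is shut on the empty nest, with its grip at (319,188) and z lower than before. Spares are in place at (523,76), (508,150), (585,151), (495,219) and (567,223). Now the feet.

```bash
cat > d.py <<'E'
from h import *
import sys
def go(xy,z):
    T=T_tool(); a=np.arctan2(T[1,0],T[0,0]); print('pos',np.round(T[:3,3],4),'delta',np.round(tool_delta([*xy,z]),4),'roll',round(a-np.radians(-5.46),4))
if __name__=='__main__': go([float(sys.argv[1]),float(sys.argv[2])],float(sys.argv[3]))
E
python3 d.py .5164 -.189 .30
```

```text
pos [ 0.5461 -0.0119  0.3672] delta [-0.0414  0.1747  0.0672] roll 0.1629
```

Call:
{"op": "apply_moves", "data": {
  "plan": [
    [0.055,-0.005,0.02,0.01,0.08],
    [0.055,-0.015,0.055,0.03,0.163],
    [0.055,-0.025,0.095,0.05,0.163],
    [0.055,-0.035,0.135,0.067,0.163],
    [0.055,-0.04,0.165,0.067,0.163],
    [0.055,-0.0414,0.1747,0.067,0.163],
    [0.055,-0.0414,0.1747,0.067,0.163],
    [0.055,-0.0414,0.1747,0.067,0.163],
    [0.055,-0.0414,0.1747,0.067,0.163]
  ],
  "newtons": 35
}}

```text
t: 18.55
tool_pos: [0.5171, -0.1879, 0.301]
tool_rot: [-3.137, 0.148, 0.002]
contact_force: [0.1, 0.9, -0.6]
opening: 0.055
grip_force: 0.0
```

```bash
python3 -c "
from sp import *
import d
spares(); d.go([.5164,-.189],.187)"
```

```text
spare [ 643.4 -185.9] [32.3 15. ] 942
spare [ 590.4 -259.8] [32.6 32.6] 1796
spare [ 587.4 -187.2] [32.3 33. ] 1730
spare [ 518.2 -262.3] [32.1 33.3] 1445
spare [ 515.9 -190.7] [32.3 32.6] 1378
pos [ 0.5173 -0.1876  0.3013] delta [-0.0007  0.0015  0.1143] roll 0.0017
```

Call:
{"op": "apply_moves", "data": {
  "plan": [
    [0.055,-0.001,0.003,0.03,0],
    [0.055,-0.001,0.003,0.06,0],
    [0.055,-0.001,0.003,0.09,0],
    [0.055,-0.001,0.003,0.108,0],
    [0.055,-0.001,0.003,0.114,0],
    [0.055,-0.001,0.003,0.114,0],
    [0.025,-0.001,0.003,0.114,0],
    [0.025,-0.001,0.003,0.114,0],
    [0.025,-0.001,0.003,0.114,0],
    [0.025,-0.001,0.003,0.114,0],
    [0.025,-0.001,0.003,0.114,0],
    [0.025,-0.001,0.003,0.114,0]
  ],
  "newtons": 40
}}

```text
t: 19.6
tool_pos: [0.5169, -0.1923, 0.1899]
tool_rot: [3.137, -0.15, 0.006]
contact_force: [-1.0, 0.8, 7.2]
opening: 0.032
grip_force: 40.3
```

Call:
{"op": "apply_moves", "data": {
  "plan": [
    [0.025,0,0,-0.005,0],
    [0.025,0,0,-0.015,0],
    [0.025,0,0,-0.035,0],
    [0.025,0,0,-0.06,0],
    [0.025,0,0,-0.09,0],
    [0.025,0,0,-0.1,0],
    [0.025,0,0,-0.1,0],
    [0.025,0,0,-0.1,0]
  ]
}}

```text
t: 20.27
tool_pos: [0.5157, -0.1919, 0.2878]
tool_rot: [3.138, -0.15, 0.001]
contact_force: [-0.6, 0.6, -1.7]
opening: 0.0323
grip_force: 39.8
```

```bash
python3 -c "
from sp import *
import d
d.go([.6077,.2120],.287); d.go([.4862,.2236],.287);p=shot('wrist');cv2.imwrite('pics/w8.png',p['img'])"
```

```text
pos [ 0.5157 -0.1919  0.2878] delta [ 0.0531 -0.4108  0.0007] roll 0.0
pos [ 0.5157 -0.1919  0.2878] delta [-0.0689 -0.4108  0.0006] roll 0.0
```

View pics/w8.png

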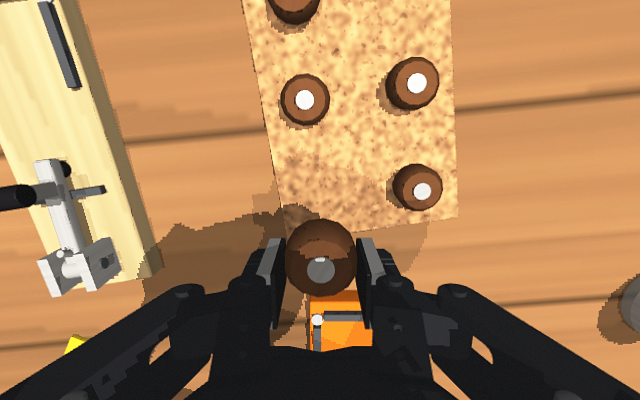

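The foot is held upright at (320,262). I'll carry it to the near outer cell.

Call:
{"op": "apply_moves", "data": {
  "plan": [
    [0.025,-0.003,-0.02,0,0],
    [0.025,-0.009,-0.055,0,0],
    [0.025,-0.016,-0.095,0,0],
    [0.025,-0.023,-0.135,0,0],
    [0.025,-0.03,-0.175,0,0],
    [0.025,-0.036,-0.215,0,0],
    [0.025,-0.043,-0.255,0,0],
    [0.025,-0.05,-0.295,0,0],
    [0.025,-0.056,-0.335,0,0],
    [0.025,-0.063,-0.375,0,0],
    [0.025,-0.068,-0.4,0,0],
    [0.025,-0.069,-0.411,0,0]
  ]
}}

```text
t: 21.32
tool_pos: [0.4846, 0.2265, 0.2848]
tool_rot: [3.137, -0.144, -0.007]
contact_force: [-0.2, -0.4, -0.6]
opening: 0.0323
grip_force: 39.8
```

Call:
{"op": "apply_moves", "data": {
  "plan": [
    [0.025,0,0,0,0],
    [0.025,0,0,0,0],
    [0.025,0,0,0.02,0],
    [0.025,0,0,0.05,0],
    [0.025,0,0,0.075,0],
    [0.025,0,0,0.09,0],
    [0.025,0,0,0.095,0],
    [0.025,0,0,0.097,0],
    [0.025,0,0,0.097,0],
    [0.025,0,0,0.097,0]
  ]
}}

```text
t: 22.15
tool_pos: [0.4868, 0.2224, 0.1908]
tool_rot: [3.137, -0.153, 0.0]
contact_force: [-0.8, -0.9, 0.8]
opening: 0.0321
grip_force: 41.3
```

Call:
{"op": "apply_moves", "data": {
  "plan": [
    [0.045,0,0,0,0],
    [0.045,0,0,0,0],
    [0.045,0,0,0,0],
    [0.045,0,0,-0.005,0],
    [0.045,0,0,-0.03,0],
    [0.045,0,0,-0.07,0],
    [0.055,0.01,0.03,-0.105,0],
    [0.055,0.022,0.065,-0.11,0],
    [0.055,0.034,0.1,-0.11,0],
    [0.055,0.046,0.135,-0.11,0],
    [0.055,0.058,0.17,-0.11,0],
    [0.055,0.07,0.205,-0.11,0]
  ]
}}

```text
t: 23.15
tool_pos: [0.5364, 0.0115, 0.3014]
tool_rot: [-3.138, 0.149, -0.002]
contact_force: [1.5, 0.7, -0.4]
opening: 0.0547
grip_force: 0.0
```

Call:
{"op": "apply_moves", "data": {
  "plan": [
    [0.055,0.012,0.035,0,0],
    [0.055,0.024,0.07,0,0],
    [0.055,0.036,0.105,0,0],
    [0.055,0.048,0.14,0,0],
    [0.055,0.06,0.17,0,0],
    [0.055,0.069,0.193,0,0],
    [0.055,0.069,0.193,0,0],
    [0.055,0.069,0.193,0,0],
    [0.055,0.069,0.193,0,0]
  ]
}}

```text
t: 23.9
tool_pos: [0.5866, -0.1851, 0.3005]
tool_rot: [-3.137, 0.149, 0.001]
contact_force: [-0.1, 0.8, 0.3]
opening: 0.0548
grip_force: 0.0
```

```bash
cat > nxt.py <<'E'
from sp import *
import d,sys
p,o=spares()
T=T_tool()
b=min((b for b in o if min(b[1])>27),key=lambda b:np.hypot(*(b[0]/1000-T[:2,3]))); print('nearest',b[0]); d.go(b[0]/1000,.189)
E
python3 nxt.py
python3 - <<'E'
from c import *
p=shot('top'); X,px=cloud(p)
k=(X[:,2]>.025)&(X[:,2]<.035)&(abs(X[:,1]-.245)<.065)&(abs(X[:,0]-.55)<.11)
im=np.zeros((400,640),np.uint8); im[px[k,1],px[k,0]]=1
n,l,st,ce=cv2.connectedComponentsWithStats(im)
for i in range(1,n): print('cellfoot',box(X[l.ravel()==i])[0],st[i,4])
E
```

```text
spare [ 653.2 -186.4] [32.1 32.7] 1714
spare [ 590.7 -260. ] [32.4 33. ] 1457
spare [ 587.2 -187.4] [32.1 32.6] 1402
spare [ 523.9 -268.7] [31.  15.5] 530
nearest [ 587.2 -187.4]
pos [ 0.5865 -0.1846  0.3005] delta [0.001  0.0028 0.1115] roll 0.001
cellfoot [497.2 232.7] 78
cellfoot [489.6 281.3] 84
```

Call:
{"op": "apply_moves", "data": {
  "plan": [
    [0.055,0.001,0.003,0.03,0],
    [0.055,0.001,0.003,0.06,0],
    [0.055,0.001,0.003,0.09,0],
    [0.055,0.001,0.003,0.105,0],
    [0.055,0.001,0.003,0.111,0],
    [0.055,0.001,0.003,0.111,0],
    [0.025,0.001,0.003,0.111,0],
    [0.025,0.001,0.003,0.111,0],
    [0.025,0.001,0.003,0.111,0],
    [0.025,0.001,0.003,0.111,0],
    [0.025,0.001,0.003,0.111,0],
    [0.025,0.001,0.003,0.111,0]
  ],
  "newtons": 40
}}

```text
t: 25.0
tool_pos: [0.5885, -0.189, 0.1919]
tool_rot: [3.137, -0.15, 0.006]
contact_force: [0.1, 1.6, 6.0]
opening: 0.0319
grip_force: 40.2
```

Call:
{"op": "apply_moves", "data": {
  "plan": [
    [0.025,0,0,-0.005,0],
    [0.025,0,0,-0.015,0],
    [0.025,0,0,-0.035,0],
    [0.025,0,0,-0.06,0],
    [0.025,0,0,-0.09,0],
    [0.025,0,0,-0.1,0],
    [0.025,0,0,-0.1,0],
    [0.025,0,0,-0.1,0]
  ]
}}

```text
t: 25.67
tool_pos: [0.5874, -0.1887, 0.2898]
tool_rot: [3.138, -0.15, 0.001]
contact_force: [0.4, 0.4, -0.2]
opening: 0.0321
grip_force: 39.7
```

```bash
python3 -c "
import d
d.go([.5469,.2180],.29)"
```

```text
pos [ 0.5874 -0.1887  0.2898] delta [-7.90e-02 -4.01e-01 -4.00e-04] roll 0.0
```

Call:
{"op": "apply_moves", "data": {
  "plan": [
    [0.025,-0.004,-0.02,0,0],
    [0.025,-0.01,-0.055,0,0],
    [0.025,-0.018,-0.095,0,0],
    [0.025,-0.026,-0.135,0,0],
    [0.025,-0.034,-0.175,0,0],
    [0.025,-0.042,-0.215,0,0],
    [0.025,-0.05,-0.255,0,0],
    [0.025,-0.058,-0.295,0,0],
    [0.025,-0.066,-0.335,0,0],
    [0.025,-0.073,-0.37,0,0],
    [0.025,-0.078,-0.393,0,0],
    [0.025,-0.079,-0.401,0,0]
  ]
}}

```text
t: 26.67
tool_pos: [0.5452, 0.2209, 0.2866]
tool_rot: [3.138, -0.144, -0.008]
contact_force: [-0.4, -0.1, -0.9]
opening: 0.0315
grip_force: 39.8
```

Call:
{"op": "apply_moves", "data": {
  "plan": [
    [0.025,0,0,0,0],
    [0.025,0,0,0,0],
    [0.025,0,0,0,0]
  ]
}}

```text
t: 26.92
tool_pos: [0.547, 0.2168, 0.2885]
tool_rot: [3.137, -0.152, -0.003]
contact_force: [0.2, 0.2, -0.1]
opening: 0.0317
grip_force: 39.8
```

```bash
cat > cells.py <<'E'
from c import *
import d
p=shot('wrist'); X,px=cloud(p); cv2.imwrite('pics/cells.png',p['img'])
k=(X[:,2]>.024)&(X[:,2]<.035)&(abs(X[:,1]-.245)<.075)&(abs(X[:,0]-.55)<.12)
im=np.zeros((400,640),np.uint8); im[px[k,1],px[k,0]]=1
n,l,st,ce=cv2.connectedComponentsWithStats(im)
for i in range(1,n):
    if st[i,4]>60: print('foot',box(X[l.ravel()==i]),st[i,4],ce[i])
E
python3 cells.py; python3 d.py .5469 .2180 .193
```

```text
foot (array([497.6, 291.3]), array([13.6, 31.2]), 42.23) 473 [232.56236786 270.38900634]
pos [0.5471 0.2166 0.2888] delta [-0.0002 -0.0014  0.0958] roll -0.0017
```

View pics/cells.png

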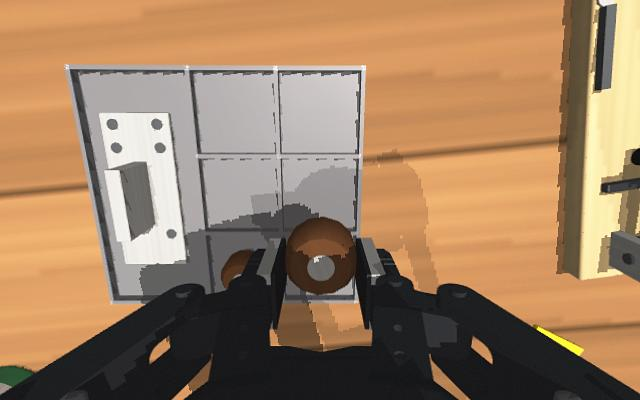

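The bracket lies flat in the bay at (138,185), and the held foot (320,257) is over the middle outer cell. Now I'll lower, release and return.

Call:
{"op": "apply_moves", "data": {
  "plan": [
    [0.025,0,-0.001,0.02,0],
    [0.025,0,-0.001,0.05,0],
    [0.025,0,-0.001,0.075,0],
    [0.025,0,-0.001,0.09,0],
    [0.025,0,-0.001,0.095,0],
    [0.025,0,-0.001,0.096,0],
    [0.025,0,-0.001,0.096,0],
    [0.025,0,-0.001,0.096,0]
  ]
}}

```text
t: 27.63
tool_pos: [0.5475, 0.2182, 0.1941]
tool_rot: [-3.138, 0.152, -0.001]
contact_force: [0.2, 0.6, -0.1]
opening: 0.0322
grip_force: 39.7
```

Call:
{"op": "apply_moves", "data": {
  "plan": [
    [0.045,0,0,0,0],
    [0.045,0,0,0,0],
    [0.045,0,0,0,0],
    [0.045,0,0,0,0],
    [0.045,0,0,-0.01,0],
    [0.045,0,0,-0.035,0],
    [0.045,0,0,-0.07,0],
    [0.055,0.008,0.03,-0.108,0],
    [0.055,0.016,0.065,-0.108,0],
    [0.055,0.024,0.1,-0.108,0],
    [0.055,0.032,0.135,-0.108,0],
    [0.055,0.04,0.17,-0.108,0]
  ]
}}

```text
t: 28.63
tool_pos: [0.5707, 0.0446, 0.3033]
tool_rot: [-3.138, 0.149, -0.004]
contact_force: [2.0, -0.0, 0.3]
opening: 0.0548
grip_force: 0.0
```

```bash
python3 cells.py; python3 d.py .6532 -.184 .30
```

```text
foot (array([546.6, 218.1]), array([33.2, 30.9]), 22.54) 1344 [106.86011905 245.68005952]
foot (array([503.7, 235.2]), array([24.2, 31.7]), 30.26) 940 [100.6893617  297.25106383]
foot (array([492.8, 283.2]), array([33.4, 30. ]), 57.81) 1195 [ 47.0083682  313.15313808]
pos [0.5715 0.0396 0.3031] delta [0.1034 0.2144 0.0044] roll -0.0037
```

Run:
```python
import cv2
a=cv2.imread('pics/cells.png')[180:380,0:240]; cv2.imwrite('pics/crop1.png',cv2.resize(a,None,fx=3,fy=3,interpolation=3))
```

```text
(no output)
```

View pics/crop1.png

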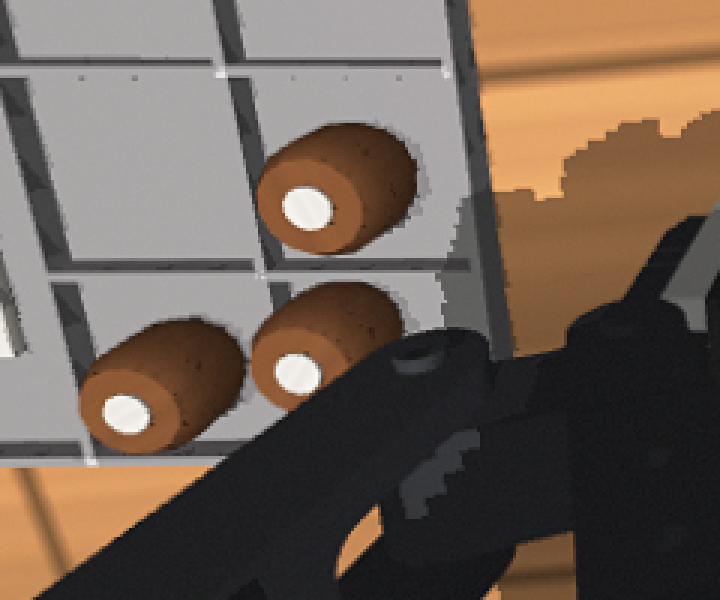

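All three feet stand upright, each in its own cell: (305,205), (298,370) and (125,410) in the crop. The first placed foot has shifted towards a corner but is still inside. Next spare.

Call:
{"op": "apply_moves", "data": {
  "plan": [
    [0.055,0.012,0.025,0,0],
    [0.055,0.028,0.06,0,0],
    [0.055,0.045,0.095,0,0],
    [0.055,0.062,0.13,0,0],
    [0.055,0.079,0.165,0,0],
    [0.055,0.095,0.2,0,0],
    [0.055,0.103,0.216,0.003,0],
    [0.055,0.103,0.216,0.003,0],
    [0.055,0.103,0.216,0.003,0],
    [0.055,0.103,0.216,0.003,0]
  ]
}}

```text
t: 29.52
tool_pos: [0.6526, -0.1781, 0.2988]
tool_rot: [-3.137, 0.149, 0.001]
contact_force: [-0.2, 0.9, 0.0]
opening: 0.055
grip_force: 0.0
```

```bash
python3 nxt.py
```

```text
spare [ 652.9 -186.6] [32.5 32.4] 1406
spare [ 594.5 -263.1] [30.5 22.5] 876
nearest [ 652.9 -186.6]
pos [ 0.6525 -0.1776  0.2989] delta [0.0012 0.0089 0.1099] roll 0.0012
```

Call:
{"op": "apply_moves", "data": {
  "plan": [
    [0.055,0.001,0.009,0.03,0],
    [0.055,0.001,0.009,0.06,0],
    [0.055,0.001,0.009,0.09,0],
    [0.055,0.001,0.009,0.104,0],
    [0.055,0.001,0.009,0.11,0],
    [0.055,0.001,0.009,0.11,0],
    [0.025,0.001,0.009,0.11,0],
    [0.025,0.001,0.009,0.11,0],
    [0.025,0.001,0.009,0.11,0],
    [0.025,0.001,0.009,0.11,0],
    [0.025,0.001,0.009,0.11,0],
    [0.025,0.001,0.009,0.11,0]
  ],
  "newtons": 40
}}

```text
t: 30.57
tool_pos: [0.654, -0.1882, 0.1915]
tool_rot: [3.137, -0.15, 0.007]
contact_force: [-0.2, 0.8, 5.4]
opening: 0.0322
grip_force: 40.2
```

Call:
{"op": "apply_moves", "data": {
  "plan": [
    [0.025,0,0,-0.005,0],
    [0.025,0,0,-0.015,0],
    [0.025,0,0,-0.035,0],
    [0.025,0,0,-0.06,0],
    [0.025,0,0,-0.09,0],
    [0.025,0,0,-0.1,0],
    [0.025,0,0,-0.1,0],
    [0.025,0,0,-0.1,0]
  ]
}}

```text
t: 31.23
tool_pos: [0.6528, -0.1879, 0.2889]
tool_rot: [3.138, -0.15, 0.001]
contact_force: [0.0, 0.0, -0.4]
opening: 0.0322
grip_force: 39.7
```

```bash
python3 d.py .6077 .2120 .29
```

```text
pos [ 0.6528 -0.1879  0.2889] delta [-0.0829 -0.3938 -0.0013] roll 0.0
```

Call:
{"op": "apply_moves", "data": {
  "plan": [
    [0.025,-0.004,-0.02,0,0],
    [0.025,-0.011,-0.055,0,0],
    [0.025,-0.019,-0.095,0,0],
    [0.025,-0.027,-0.135,0,0],
    [0.025,-0.036,-0.175,0,0],
    [0.025,-0.044,-0.215,0,0],
    [0.025,-0.053,-0.255,0,0],
    [0.025,-0.061,-0.295,0,0],
    [0.025,-0.07,-0.335,0,0],
    [0.025,-0.077,-0.367,0,0],
    [0.025,-0.082,-0.387,0,0],
    [0.025,-0.083,-0.394,0,0]
  ]
}}

```text
t: 32.23
tool_pos: [0.6058, 0.2152, 0.2853]
tool_rot: [3.138, -0.144, -0.008]
contact_force: [-0.4, -0.6, -0.4]
opening: 0.0318
grip_force: 39.8
```

Call:
{"op": "apply_moves", "data": {
  "plan": [
    [0.025,0,0,0,0],
    [0.025,0,0,0,0],
    [0.025,0,0,0,0],
    [0.025,0,0,0.02,0],
    [0.025,0,0,0.05,0],
    [0.025,0,0,0.075,0],
    [0.025,0,0,0.09,0],
    [0.025,0,0,0.095,0],
    [0.025,0,0,0.096,0],
    [0.025,0,0,0.096,0],
    [0.025,0,0,0.096,0]
  ]
}}

```text
t: 33.15
tool_pos: [0.6084, 0.2119, 0.1938]
tool_rot: [-3.137, 0.15, -0.003]
contact_force: [0.5, -0.6, -0.1]
opening: 0.0318
grip_force: 43.4
```

Call:
{"op": "apply_moves", "data": {
  "plan": [
    [0.045,0,0,0,0],
    [0.045,0,0,0,0],
    [0.045,0,0,0,0],
    [0.045,0,0,0,0],
    [0.045,0,0,-0.01,0],
    [0.045,0,0,-0.035,0],
    [0.045,0,0,-0.07,0],
    [0.055,0.002,0.03,-0.108,0],
    [0.055,0.004,0.065,-0.108,0],
    [0.055,0.006,0.1,-0.108,0],
    [0.055,0.008,0.135,-0.108,0],
    [0.055,0.01,0.17,-0.108,0]
  ]
}}

```text
t: 34.15
tool_pos: [0.6012, 0.0407, 0.3022]
tool_rot: [3.138, -0.149, 0.003]
contact_force: [0.4, 0.6, 0.4]
opening: 0.0553
grip_force: 0.0
```

Call:
{"op": "apply_moves", "data": {
  "plan": [
    [0.055,0.002,0.035,0,0],
    [0.055,0.004,0.072,0,0],
    [0.055,0.006,0.11,0,0],
    [0.055,0.008,0.15,0,0],
    [0.055,0.01,0.19,0,0],
    [0.055,0.012,0.23,0,0],
    [0.055,0.014,0.265,0,0],
    [0.055,0.016,0.29,0,0],
    [0.055,0.017,0.302,0,0],
    [0.055,0.017,0.302,0,0],
    [0.055,0.017,0.302,0,0],
    [0.055,0.017,0.302,0,0]
  ]
}}

```text
t: 35.15
tool_pos: [0.5898, -0.2587, 0.3006]
tool_rot: [-3.137, 0.147, 0.0]
contact_force: [0.2, 0.4, 0.3]
opening: 0.0547
grip_force: 0.0
```

```bash
python3 nxt.py
```

```text
spare [ 590.6 -260.5] [32.9 32.3] 1397
spare [ 519.  -262.7] [30.5 32.2] 1107
nearest [ 590.6 -260.5]
pos [ 0.5899 -0.2585  0.3006] delta [0.0009 0.002  0.1116] roll 0.0019
```

Next destination: the middle inner cell (0.5528, 0.2787).

Call:
{"op": "apply_moves", "data": {
  "plan": [
    [0.055,0.001,0.002,0.03,0],
    [0.055,0.001,0.002,0.06,0],
    [0.055,0.001,0.002,0.09,0],
    [0.055,0.001,0.002,0.105,0],
    [0.055,0.001,0.002,0.111,0],
    [0.055,0.001,0.002,0.111,0],
    [0.025,0.001,0.002,0.111,0],
    [0.025,0.001,0.002,0.111,0],
    [0.025,0.001,0.002,0.111,0],
    [0.025,0.001,0.002,0.111,0],
    [0.025,0.001,0.002,0.111,0],
    [0.025,0.001,0.002,0.111,0]
  ],
  "newtons": 40
}}

```text
t: 36.2
tool_pos: [0.5916, -0.2629, 0.1923]
tool_rot: [3.136, -0.15, 0.006]
contact_force: [0.0, 0.7, 6.3]
opening: 0.032
grip_force: 40.1
```

Call:
{"op": "apply_moves", "data": {
  "plan": [
    [0.025,0,0,-0.005,0],
    [0.025,0,0,-0.015,0],
    [0.025,0,0,-0.035,0],
    [0.025,0,0,-0.06,0],
    [0.025,0,0,-0.09,0],
    [0.025,0,0,-0.1,0],
    [0.025,0,0,-0.1,0],
    [0.025,0,0,-0.1,0]
  ]
}}

```text
t: 36.87
tool_pos: [0.5904, -0.2623, 0.2899]
tool_rot: [3.138, -0.15, 0.001]
contact_force: [-0.2, 0.8, -1.0]
opening: 0.0316
grip_force: 39.7
```

```bash
python3 d.py .5528 .2787 .29
```

```text
pos [ 0.5904 -0.2623  0.2899] delta [-8.89e-02 -5.35e-01 -4.00e-04] roll -0.0
```

Call:
{"op": "apply_moves", "data": {
  "plan": [
    [0.025,-0.003,-0.02,0,0],
    [0.025,-0.009,-0.055,0,0],
    [0.025,-0.016,-0.095,0,0],
    [0.025,-0.022,-0.135,0,0],
    [0.025,-0.029,-0.175,0,0],
    [0.025,-0.036,-0.215,0,0],
    [0.025,-0.042,-0.255,0,0],
    [0.025,-0.049,-0.295,0,0],
    [0.025,-0.056,-0.335,0,0],
    [0.025,-0.062,-0.375,0,0],
    [0.025,-0.069,-0.415,0,0],
    [0.025,-0.075,-0.45,0,0]
  ]
}}

```text
t: 37.87
tool_pos: [0.557, 0.195, 0.2865]
tool_rot: [3.137, -0.148, -0.007]
contact_force: [0.0, -0.4, -0.4]
opening: 0.0318
grip_force: 39.7
```

Call:
{"op": "apply_moves", "data": {
  "plan": [
    [0.025,-0.006,-0.035,0,0],
    [0.025,-0.011,-0.065,0,0],
    [0.025,-0.0135,-0.08,0,0],
    [0.025,-0.014,-0.085,0,0],
    [0.025,-0.014,-0.085,0,0],
    [0.025,-0.014,-0.085,0.02,0],
    [0.025,-0.014,-0.085,0.05,0],
    [0.025,-0.014,-0.085,0.075,0],
    [0.025,-0.014,-0.085,0.09,0],
    [0.025,-0.014,-0.085,0.095,0],
    [0.025,-0.014,-0.085,0.0965,0],
    [0.025,-0.014,-0.085,0.0965,0]
  ]
}}

```text
t: 38.87
tool_pos: [0.5531, 0.2773, 0.1927]
tool_rot: [3.137, -0.152, -0.001]
contact_force: [-1.0, 0.3, -0.6]
opening: 0.0322
grip_force: 43.5
```

Call:
{"op": "apply_moves", "data": {
  "plan": [
    [0.025,0,0,0,0],
    [0.025,0,0,0,0]
  ]
}}

```text
t: 39.03
tool_pos: [0.5532, 0.2782, 0.1938]
tool_rot: [-3.138, 0.151, -0.002]
contact_force: [0.1, -0.9, -1.4]
opening: 0.0315
grip_force: 43.5
```

Call:
{"op": "apply_moves", "data": {
  "plan": [
    [0.045,0,0,0,0],
    [0.045,0,0,0,0],
    [0.045,0,0,0,0],
    [0.045,0,0,0,0],
    [0.045,0,0,-0.01,0],
    [0.045,0,0,-0.035,0],
    [0.045,0,0,-0.07,0],
    [0.055,0.001,0.03,-0.108,0],
    [0.055,0.002,0.068,-0.108,0],
    [0.055,0.003,0.106,-0.108,0],
    [0.055,0.005,0.145,-0.108,0],
    [0.055,0.006,0.185,-0.108,0]
  ]
}}

```text
t: 40.03
tool_pos: [0.5408, 0.0927, 0.3027]
tool_rot: [-3.138, 0.148, -0.004]
contact_force: [0.7, -0.9, 0.3]
opening: 0.0549
grip_force: 0.0
```

Call:
{"op": "apply_moves", "data": {
  "plan": [
    [0.055,0.001,0.04,0,0],
    [0.055,0.002,0.08,0,0],
    [0.055,0.004,0.12,0,0],
    [0.055,0.005,0.16,0,0],
    [0.055,0.006,0.2,0,0],
    [0.055,0.008,0.24,0,0],
    [0.055,0.009,0.28,0,0],
    [0.055,0.01,0.315,0,0],
    [0.055,0.011,0.34,0,0],
    [0.055,0.012,0.356,0,0],
    [0.055,0.012,0.356,0,0],
    [0.055,0.012,0.356,0,0]
  ]
}}

```text
t: 41.03
tool_pos: [0.5193, -0.2616, 0.3014]
tool_rot: [-3.137, 0.151, -0.0]
contact_force: [1.1, -0.5, -0.3]
opening: 0.0554
grip_force: 0.0
```

```bash
python3 nxt.py
```

```text
spare [ 517.4 -262.9] [32.3 32.8] 1372
nearest [ 517.4 -262.9]
pos [ 0.5193 -0.2608  0.3012] delta [-0.0017  0.0023  0.1122] roll 0.0003
```

Call:
{"op": "apply_moves", "data": {
  "plan": [
    [0.055,-0.0015,0.002,0.03,0],
    [0.055,-0.0015,0.002,0.06,0],
    [0.055,-0.0015,0.002,0.09,0],
    [0.055,-0.0015,0.002,0.105,0],
    [0.055,-0.0015,0.002,0.112,0],
    [0.055,-0.0015,0.002,0.112,0],
    [0.025,-0.0015,0.002,0.112,0],
    [0.025,-0.0015,0.002,0.112,0],
    [0.025,-0.0015,0.002,0.112,0],
    [0.025,-0.0015,0.002,0.112,0],
    [0.025,-0.0015,0.002,0.112,0],
    [0.025,-0.0015,0.002,0.112,0]
  ],
  "newtons": 40
}}

```text
t: 42.08
tool_pos: [0.5185, -0.2638, 0.1912]
tool_rot: [3.137, -0.15, 0.005]
contact_force: [0.1, 2.0, 6.6]
opening: 0.0318
grip_force: 40.2
```

Call:
{"op": "apply_moves", "data": {
  "plan": [
    [0.025,0,0,-0.005,0],
    [0.025,0,0,-0.015,0],
    [0.025,0,0,-0.035,0],
    [0.025,0,0,-0.06,0],
    [0.025,0,0,-0.09,0],
    [0.025,0,0,-0.1,0],
    [0.025,0,0,-0.1,0],
    [0.025,0,0,-0.1,0]
  ]
}}

```text
t: 42.75
tool_pos: [0.5174, -0.2634, 0.2893]
tool_rot: [3.138, -0.15, 0.001]
contact_force: [0.0, 0.6, -0.1]
opening: 0.0318
grip_force: 39.8
```

```bash
python3 d.py .6135 .2728 .29
```

```text
pos [ 0.5174 -0.2634  0.2893] delta [ 0.0446 -0.5429 -0.001 ] roll -0.0
```

Call:
{"op": "apply_moves", "data": {
  "plan": [
    [0.025,0.002,-0.02,0,0],
    [0.025,0.005,-0.055,0,0],
    [0.025,0.008,-0.095,0,0],
    [0.025,0.011,-0.135,0,0],
    [0.025,0.014,-0.175,0,0],
    [0.025,0.018,-0.215,0,0],
    [0.025,0.021,-0.255,0,0],
    [0.025,0.024,-0.295,0,0],
    [0.025,0.028,-0.335,0,0],
    [0.025,0.031,-0.375,0,0],
    [0.025,0.034,-0.415,0,0],
    [0.025,0.037,-0.455,0,0]
  ]
}}

```text
t: 43.75
tool_pos: [0.5966, 0.1879, 0.2858]
tool_rot: [3.137, -0.149, -0.007]
contact_force: [1.3, 0.7, 0.2]
opening: 0.0316
grip_force: 39.8
```

Call:
{"op": "apply_moves", "data": {
  "plan": [
    [0.025,0.003,-0.035,0,0],
    [0.025,0.006,-0.065,0,0],
    [0.025,0.007,-0.082,0,0],
    [0.025,0.008,-0.088,0,0],
    [0.025,0.008,-0.088,0,0],
    [0.025,0.008,-0.088,0.02,0],
    [0.025,0.008,-0.088,0.05,0],
    [0.025,0.008,-0.088,0.075,0],
    [0.025,0.008,-0.088,0.09,0],
    [0.025,0.008,-0.088,0.095,0],
    [0.025,0.008,-0.088,0.0965,0],
    [0.025,0.008,-0.088,0.0965,0]
  ]
}}

```text
t: 44.75
tool_pos: [0.6143, 0.272, 0.193]
tool_rot: [-3.138, 0.151, -0.001]
contact_force: [0.4, -0.2, 0.5]
opening: 0.0319
grip_force: 43.2
```

Call:
{"op": "apply_moves", "data": {
  "plan": [
    [0.025,0,0,0,0],
    [0.025,0,0,0,0]
  ]
}}

```text
t: 44.92
tool_pos: [0.6145, 0.2728, 0.194]
tool_rot: [-3.137, 0.15, -0.003]
contact_force: [-0.3, -0.4, -0.4]
opening: 0.0321
grip_force: 43.2
```

Call:
{"op": "apply_moves", "data": {
  "plan": [
    [0.045,0,0,0,0],
    [0.045,0,0,0,0],
    [0.045,0,0,0,0],
    [0.045,0,0,0,0],
    [0.045,0,0,-0.01,0],
    [0.045,0,0,-0.035,0],
    [0.045,0,0,-0.07,0],
    [0.045,-0.01,0,-0.108,0],
    [0.045,-0.04,0,-0.14,0],
    [0.045,-0.075,0,-0.17,0],
    [0.045,-0.11,0,-0.2,0],
    [0.045,-0.14,0,-0.2,0]
  ]
}}

```text
t: 45.92
tool_pos: [0.4745, 0.2864, 0.3994]
tool_rot: [-3.134, 0.151, -0.014]
contact_force: [0.0, 0.3, 2.2]
opening: 0.0448
grip_force: 0.0
```

Call:
{"op": "apply_moves", "data": {
  "plan": [
    [0.045,-0.02,0,0,0],
    [0.045,-0.04,0,0,0],
    [0.045,-0.04,0,0,0],
    [0.045,-0.04,0,0,0]
  ]
}}

```text
t: 46.25
tool_pos: [0.434, 0.2902, 0.3936]
tool_rot: [-3.137, 0.148, -0.003]
contact_force: [0.8, -0.4, 0.6]
opening: 0.045
grip_force: 0.0
```

```bash
python3 cells.py
python3 - <<'E'
from c import *
p=shot('wrist'); X,px=cloud(p)
k=(X[:,2]>.037)&(X[:,2]<.05)&(abs(X[:,1]-.35)<.05)&(abs(X[:,0]-.56)<.08);print('rib',box(X[k]))
for c in [(.546,.218),(.497,.233),(.491,.284),(.608,.212),(.5528,.2787),(.6135,.2728)]:
    k=(np.hypot(X[:,0]-c[0],X[:,1]-c[1])<.012); print(c,np.round(np.percentile(X[k,2],[5,50,95]),4))
a=cv2.imread('pics/cells.png')[0:400,60:640]; cv2.imwrite('pics/fin.png',cv2.resize(a,None,fx=1.3,fy=1.3))
E
```

```text
foot (array([551.3, 279.5]), array([32.9, 32.1]), 83.55) 1068 [321.3258427   49.33988764]
foot (array([545.6, 220.2]), array([32.9, 32.4]), 52.78) 1070 [385.3        49.3317757]
foot (array([498.8, 235.1]), array([33.1, 31.9]), 84.74) 939 [371.70607029 103.21405751]
foot (array([491.1, 284.2]), array([32.6, 32.6]), 84.54) 917 [322.2257361  115.90621592]
rib (array([561.4, 351.8]), array([11.4, 50.3]), 84.44)
(0.546, 0.218) [0.029  0.0304 0.0319]
(0.497, 0.233) [0.0288 0.0303 0.0319]
(0.491, 0.284) [0.0289 0.0303 0.0316]Traceback (most recent call last):
  File "<stdin>", line 5, in <module>
    return _quantile_unchecked(
        a, q, axis, out, overwrite_input, method, keepdims, weights)
    return _ureduce(a,
                    func=_quantile_ureduce_func,
    ...<5 lines>...
                    overwrite_input=overwrite_input,
                    method=method)
    r = func(a, **kwargs)
    result = _quantile(arr,
                       quantiles=q,
    ...<2 lines>...
                       out=out,
                       weights=wgt)
    slices_having_nans = np.isnan(arr[-1, ...])
                                  ~~~^^^^^^^^^
IndexError: index -1 is out of bounds for axis 0 with size 0
```

Foot 1 stands upright, but it's pushed into the corner of its cell. There's time, so I'll recentre it, closing the jaw along the diagonal that's clear of the neighbours.

```bash
python3 d.py .4988 .2351 .30
```

```text
pos [0.4352 0.29   0.3932] delta [0.0685 0.0486 0.0932] roll -0.0001
```

Call:
{"op": "apply_moves", "data": {
  "plan": [
    [0.045,0.02,0.014,0.02,0.115],
    [0.045,0.04,0.028,0.04,0.23],
    [0.045,0.06,0.042,0.06,0.345],
    [0.045,0.0685,0.0486,0.08,0.46],
    [0.045,0.0685,0.0486,0.093,0.575],
    [0.045,0.0685,0.0486,0.093,0.69],
    [0.045,0.0685,0.0486,0.093,0.69],
    [0.045,0.0685,0.0486,0.093,0.69],
    [0.045,0.0685,0.0486,0.093,0.69],
    [0.045,0.0685,0.0486,0.093,0.69]
  ],
  "newtons": 35
}}

```text
t: 47.18
tool_pos: [0.4988, 0.2353, 0.3005]
tool_rot: [-2.903, 1.199, -0.002]
contact_force: [-0.2, -0.2, -0.1]
opening: 0.0448
grip_force: 0.0
```

```bash
python3 cells.py; python3 d.py .4988 .2351 .191;python3 - <<'E'
import cv2
a=cv2.imread('pics/cells.png'); cv2.imwrite('pics/fin.png',a)
E
```

```text
foot (array([607.4, 213.2]), array([33.5, 32.9]), 12.34) 1985 [232.76775819  65.77833753]
foot (array([613.7, 274.1]), array([33.2, 33. ]), 89.35) 1767 [170.16072439 122.66270515]
foot (array([546. , 219.4]), array([32.8, 32.9]), 66.07) 1652 [290.7342615  136.30992736]
foot (array([551.7, 279.2]), array([32.9, 33.6]), 49.66) 1521 [231.02761341 187.66403682]
foot (array([498.2, 235.2]), array([32.3, 33.2]), 45.77) 1446 [321.98616874 196.22683264]
foot (array([489.7, 283. ]), array([29.9, 33.7]), 59.88) 1173 [286.32395567 244.51832907]
pos [0.4987 0.2353 0.3004] delta [1.000e-04 2.000e-04 1.094e-01] roll -0.6885
```

View pics/fin.png

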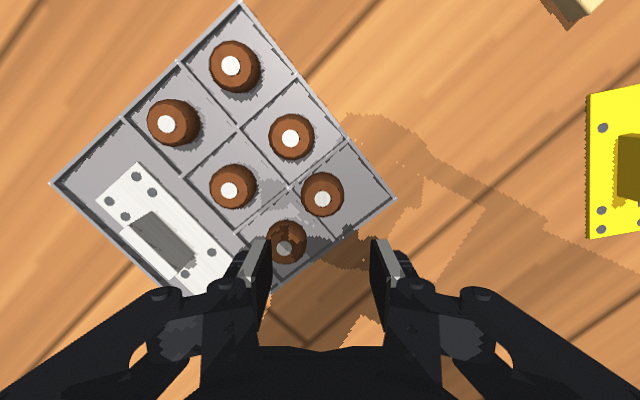

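All six cells are filled, and foot 1 is at (322,195) in its corner. I'll grip it and shift it 16 mm along the jaw line.

Call:
{"op": "apply_moves", "data": {
  "plan": [
    [0.045,-0.0003,0,0.03,0],
    [0.045,-0.0003,0,0.06,0],
    [0.045,-0.0003,0,0.09,0],
    [0.045,-0.0003,0,0.104,0],
    [0.045,-0.0003,0,0.108,0],
    [0.045,-0.0003,0,0.108,0],
    [0.025,-0.0003,0,0.108,0],
    [0.025,-0.0003,0,0.108,0],
    [0.025,-0.0003,0,0.108,0],
    [0.025,-0.0003,0,0.108,0],
    [0.025,-0.0003,0,0.108,0]
  ]
}}

```text
t: 48.15
tool_pos: [0.4989, 0.2353, 0.1932]
tool_rot: [-2.902, 1.201, -0.004]
contact_force: [-1.6, -4.1, 6.6]
opening: 0.0319
grip_force: 35.2
```

Call:
{"op": "apply_moves", "data": {
  "plan": [
    [0.025,0,0.0,-0.003,0],
    [0.025,0,0.005,-0.003,0],
    [0.025,0,0.011,-0.003,0],
    [0.025,0,0.0165,-0.003,0],
    [0.025,0,0.0165,-0.003,0],
    [0.025,0,0.0165,-0.001,0],
    [0.025,0,0.0165,0,0],
    [0.025,0,0.0165,0,0],
    [0.025,0,0.0165,0,0]
  ]
}}

```text
t: 48.9
tool_pos: [0.4869, 0.2238, 0.1931]
tool_rot: [2.902, -1.202, -0.0]
contact_force: [-4.9, -2.6, 10.1]
opening: 0.0323
grip_force: 35.8
```

Call:
{"op": "apply_moves", "data": {
  "plan": [
    [0.045,0,0,0,0],
    [0.045,0,0,0,0],
    [0.045,0,0,0,0],
    [0.045,0,0,0,0],
    [0.045,0,0,-0.01,0],
    [0.045,0,0,-0.035,0],
    [0.045,0,0,-0.07,0],
    [0.045,0,0,-0.11,0],
    [0.045,0,0,-0.15,0],
    [0.045,0,0,-0.15,0],
    [0.045,0,0,-0.15,0],
    [0.045,0,0,-0.15,0]
  ]
}}

```text
t: 49.9
tool_pos: [0.4863, 0.2236, 0.3419]
tool_rot: [-2.902, 1.202, -0.001]
contact_force: [0.1, -0.7, -0.5]
opening: 0.0452
grip_force: 0.0
```

```bash
python3 cells.py
python3 - <<'E'
import cv2
from c import *
p=shot('top'); X,px=cloud(p)
k=(X[:,2]>.066)&(X[:,2]<.09)&(abs(X[:,1]+.01)<.03)&(abs(X[:,0]-.54)<.06);print('grip',box(X[k]),X[k,2].max())
cv2.imwrite('pics/fin2.png',cv2.resize(p['img'][100:310,140:500],(800,467),interpolation=3))
E
```

```text
foot (array([607.6, 213.3]), array([33.9, 32.7]), 26.63) 1459 [223.99520219  70.84372858]
foot (array([614. , 273.9]), array([33.9, 32.7]), 31.94) 1307 [170.62892119 119.52486611]
foot (array([546.2, 219.3]), array([33.2, 32.7]), 37.94) 1235 [274.59595142 131.06639676]
foot (array([551.7, 279. ]), array([33.1, 32.5]), 88.95) 1123 [223.48975957 175.58593054]
foot (array([486.9, 224.2]), array([31.9, 33.4]), 45.63) 1096 [320.04105839 183.38959854]
foot (array([491.1, 283.9]), array([33.4, 31.8]), 27.56) 957 [270.55590387 225.67189133]
grip (array([547.3, -11.5]), array([12.1, 24.3]), 1.6) 0.0783157204490561
```

View pics/fin2.png

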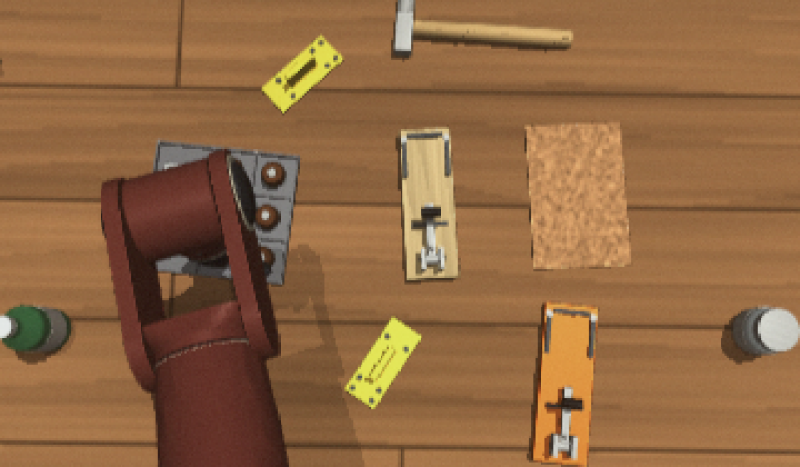

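All six feet are centred in their cells, the finger is shut on the empty nest (430,215), the mat is empty, and the look-alikes and bystanders haven't moved. Handing in.

```bash
python3 -c "
from station import ctrl
print(ctrl.finish_job())"
```

```text
the job is handed in; nothing more can be done
None
```

I handed the job in at about 50 s of the 210 s allowed: the bracket lies flat in the long bay with its rib up, all six tray cells hold an upright foot, and the finger is shut on the empty nest; no verdict came back.

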